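Change the blanks in the jaw holder for stepped jaws and lock them

ROBOT

A 7-joint arm with a two-finger parallel gripper is mounted at the origin on a cart in front of the work surface, level with it; the furniture and walls round the work are solid. World frame = base frame: x ahead of the robot, y to its left, z up, the work surface at z = 0. Lengths are in m, angles in rad, forces in N, time in s.
With the tool pointing down it reaches from about 0.35 to 0.9 m from the base axis. Payload 19.9 kg.
Tool frame: the origin (TCP) lies midway between the tips of the shut fingers; the grasp point (between the pads) lies 19 mm behind it; z points along the fingers, y is the line along which they close (so a half turn about z gives the same grasp; the last joint's range is limited). The gripper opens to 85 mm and grips with 20 to 120 N. Pads are 22 mm wide; open, the fingers measure 114 mm over their backs; the gripper's body (76 mm by 85 mm) begins 54 mm behind the grasp point. The pads swing forward as they close: fully open they stand 13 mm farther back than shut.
Start: joints at [1.062, 0.417, -0.01, 1.614, 0.005, 1.111, -0.053], TCP at [0.282, -0.558, 0.231] pointing down, gripper open.
Joint ranges: [-2.81, 2.81], [-0.39, 2.02], [-1.27, 1.25], [0.06, 2.57], [-1.19, 4.33], [0.19, 2], [-2.82, 2.82]. Speed limits (rad/s): [1.89, 1.89, 2.39, 2.39, 3.01, 3.01, 3.01].

INTERFACE

Orientations are given as [roll, pitch, yaw] about the fixed x, y, z axes, in that order (R = Rz(yaw) Ry(pitch) Rx(roll)).
In Python, from workcell import sense, grab_frame, finish_job gives the robot as it stands.
- The arm moves only by the tool step_arm, never from a script. Its argument "deltas" is a list of rows, each an object of numbers: "ax", "ay", "az": the turn, a rotation vector about the tool's x, y, z in degrees; "x", "y", "z": the shift along the tool's x, y, z in mm; "hand": the closure, from -1 (fully open) to 1 (shut). A call has 1 to 8 rows; each row is the pose to reach, as a shift and turn from the pose commanded when the call began, along the tool's axes at that moment; what a row does not reach only later rows make up. A row lasts 1/12 s, in which the tool goes at most 41.7 mm and 7.16 degrees, less where a joint would pass 70% of its speed; a pose out of reach is approached as far as the arm can. A call with a gripper value outside its range is refused whole. The fingers move at their own pace and stop on an object; "grip_force" is the grip in N (left out, the last holds). Time passes only in rows, so rows that repeat a pose let the fingers close. It gives the time, the measured TCP pose, the force, the opening and the grip force at its end, in the units of the state.
- sense(): the state, without advancing time (a new reading comes with each control period).
- grab_frame(name): name is "scene" or "top"; returns a dict with "image" (420x560x3 uint8, red, green, blue), "z_map" (420x560 float32, m along the optical axis (not along the pixel's ray), 0 where there is no reading), "mtx" (3x3 intrinsics, pixels), "view" (4x4, takes a point from world to camera coordinates). Camera axes: x right, y up, looking along -z (the intrinsics and any distortion apply to the point x, -y, -z); pixel columns grow to the right and rows downward; lengths in m; the calibration is good to about 2 mm. A picture is of the moment at which its call begins.
- finish_job(): hands the job in; it is judged then, once.
The state is a dict: "time": time; "q": joint angles; "joint_vel": joint speeds; "joint_torque": joint torques, N m; "eef_pos": TCP position; "eef_rot": TCP orientation; "force": force on the tool from outside, world axes, zero at the start; "moment": the same for the moment, N m; "gripper_width": opening from 0.0 (shut) to 1.0 (fully open); "grip_force": force on a finger pad.
Only numpy, scipy, OpenCV 4.12 (cv2) and the standard library are available. Lean on these libraries where they do the work, as an engineer would, in place of code of your own. Each camera call takes 0.05 s, during which the arm holds its last target. There are 200 camera calls.

TASK

Set up the die-jaw holder for the press: first turn its knob anticlockwise until it clicks over to open, which sinks the keeper bar. Then draw out the round-topped blanks and lay them flat in the low tray, and slide every stepped jaw on the table, toe first, under the overhanging lip, one to a pocket (any pocket), fully home against the back stop; when all are in, turn the knob back clockwise until it clicks over to locked, so that the keeper bar stands up behind the jaws. Leave the bottle, the gauge block and the black clips where they are.

Things in the scene. Friction and masses are not known exactly. Their poses are not given: they have to be found in the camera images.
- holder: fixed die-jaw holder: dark base plate 12 mm thick, x from -80 to +66 mm, y from -185 to +109 mm. Origin: table level under the middle pocket; x points from the open side (robot's side, where jaws enter) to the back stop, y along the row of pockets, z up. A grey housing with the knob stands on it at x = 0, y = -152 mm, 62x56 mm, top 42 mm above the table
- lip (a point): middle of the lip's front lower edge, at holder x = 12, y = 0, 27 mm above the table. The grey lip overhangs all three pockets from the back stop (face at x = 40, 54 mm high over the table); underside 15 mm, top 27 mm above the plate. Pockets are 37 mm wide, 70 mm apart, parted by steel ribs 15 mm high from x = -2 to 40, with tapered lead-in noses to x = -14 mm
- keeper_bar (a point): middle of the top of the steel keeper bar, 10 mm wide, 202 mm long along holder y, centred at holder x = -63.5 mm, just behind the heels of seated jaws. Stands 9 mm out of the plate while locked, lies flush in it while open; geared to the knob. A jaw that is not home stops it
- pocket_1 (a point): where the origin of a jaw lies when it is fully home in the left pocket: on the plate's top (12 mm above the table) at holder x = -7.5 mm, y = 70 mm; axes as the holder's
- pocket_2 (a point): where the origin of a jaw lies when it is fully home in the middle pocket: on the plate's top (12 mm above the table) at holder x = -7.5 mm, y = 0 mm; axes as the holder's
- pocket_3 (a point): where the origin of a jaw lies when it is fully home in the right (next to the knob) pocket: on the plate's top (12 mm above the table) at holder x = -7.5 mm, y = -70 mm; axes as the holder's
- knob (a joint): angle of the knob, rad, growing anticlockwise seen from above: 0 locked, 1.4 open, an end stop at each. An over-centre detent holds it at either end: it resists with about 0.1 N m at the start, less and less up to 0.7 rad, then snaps the knob on to the other end (the click). The keeper bar sinks in proportion
- knob_grip (a point): middle of the knob's black bar grip, on its vertical axis, 67 mm above the table; turns with the knob. The bar is 64 mm long along this point's x, 20 mm wide along y, 30 mm tall; its top is 11 mm above this point. Under it an 8 mm thick disc of 38 mm, then the housing. At 0 rad its x is along the holder's x
- jaw_1: loose plain steel stepped jaw, 0.2 to 0.45 kg (two or three present, absent ones read None; all alike), 95 mm long along x, 34 mm wide along y; origin: centre of its underside. Heel block x from -47.5 to -1.5 mm, 40 mm high, best gripped across its width 26 to 33 mm above the underside; toe: flat tongue 12 mm thick from there to x = +47.5 mm, cross grooves on top
- jaw_2: loose plain steel stepped jaw, 0.2 to 0.45 kg (two or three present, absent ones read None; all alike), 95 mm long along x, 34 mm wide along y; origin: centre of its underside. Heel block x from -47.5 to -1.5 mm, 40 mm high, best gripped across its width 26 to 33 mm above the underside; toe: flat tongue 12 mm thick from there to x = +47.5 mm, cross grooves on top
- jaw_3: loose plain steel stepped jaw, 0.2 to 0.45 kg (two or three present, absent ones read None; all alike), 95 mm long along x, 34 mm wide along y; origin: centre of its underside. Heel block x from -47.5 to -1.5 mm, 40 mm high, best gripped across its width 26 to 33 mm above the underside; toe: flat tongue 12 mm thick from there to x = +47.5 mm, cross grooves on top
- blank_1: loose plain aluminium blank (two or three present, absent ones read None), about 0.15 kg, at the start in a pocket with its origin at about holder x = -2 mm. 80 mm long along x, 34 mm wide along y; origin: centre of its underside. Heel x from -40 to -8 mm, sides flat to 26 mm, half-round top (axis along y) to 41 mm; grip it across its width 26 to 33 mm up. Toe tongue 12 mm thick to x = +40 mm
- blank_2: loose plain aluminium blank (two or three present, absent ones read None), about 0.15 kg, at the start in a pocket with its origin at about holder x = -2 mm. 80 mm long along x, 34 mm wide along y; origin: centre of its underside. Heel x from -40 to -8 mm, sides flat to 26 mm, half-round top (axis along y) to 41 mm; grip it across its width 26 to 33 mm up. Toe tongue 12 mm thick to x = +40 mm
- blank_3: loose plain aluminium blank (two or three present, absent ones read None), about 0.15 kg, at the start in a pocket with its origin at about holder x = -2 mm. 80 mm long along x, 34 mm wide along y; origin: centre of its underside. Heel x from -40 to -8 mm, sides flat to 26 mm, half-round top (axis along y) to 41 mm; grip it across its width 26 to 33 mm up. Toe tongue 12 mm thick to x = +40 mm
- tray: fixed low open tray on the table at the right, 200 mm along its x, 115 mm along its y, walls 4 mm thick and 11 mm high, floor 4 mm thick; origin under its centre. Room for three blanks side by side, each with its length along the tray's y, about 60 mm apart along x (-60, 0, +60 mm)
- bottle: bystander, plastic drink bottle, 65 mm across, 204 mm tall, left of the holder; origin at the centre of its foot. Leave alone
- gauge: bystander, steel gauge block, 22x56x12 mm, lying left of the holder; origin at its underside's centre. Leave alone
- clip_a: bystander, black moulded clip, 47x74x31 mm, beyond the jaws, towards the press; origin at its underside. Leave alone
- clip_b: bystander, black moulded clip, 46x67x28 mm, between the jaws and the tray on the robot's side; origin at its underside. Leave alone

How it is judged:
By the outcome, as a careful person would: the job done as asked, in the order asked, and still so for the second after the job is handed in, with the robot touching nothing.
Of blank_1, blank_2, blank_3 only 2 to 3 are there at a start; the rules pass over those that are not, and their reading is None.
Of jaw_1, jaw_2, jaw_3 only 2 to 3 are there at a start; the rules pass over those that are not, and their reading is None.
At some moment in a run one of jaw_1, jaw_2, jaw_3 may be knocked a few centimetres aside while the robot is not near it.
Once in a run the grip may slacken for a moment while it holds something.
It also fails if it takes over 210 s, if anything falls off the work surface, if the arm or the gripper's body presses on something with over 40 N, if the wrist force passes 120 N, or if a joint passes its speed limit or range.

## Working session

There is one attempt and no reset: what is moved stays moved. The work goes in short steps, Python scripts to look and compute and a tool call to move; the robot and the scene stay as the last step left them, time stands still between calls to the robot, and variables do not carry over. Pictures are saved under pics/ and viewed, at most 14 in all, crops included, and the job is handed in when it is done.

Besides the shell and the picture viewer there is one more tool, called after "Request:" as a command line: name --argument value ..., lists and objects as JSON in quotes. step_arm: Moves the arm, as the interface text tells. Its arguments: {"type":"object","properties":{"deltas":{"type":"array","items":{"type":"object","properties":{"ax":{"type":"number"},"ay":{"type":"number"},"az":{"type":"number"},"x":{"type":"number"},"y":{"type":"number"},"z":{"type":"number"},"hand":{"type":"number"}}}},"grip_force":{"type":"number"}},"required":["deltas"]}

```bash
mkdir -p pics; ls
python3 - <<'E'
from workcell import sense, grab_frame
import cv2, numpy as np
s=sense(); print(s)
for n in ("scene","top"):
    f=grab_frame(n); np.savez(f"{n}0.npz",**f)
    cv2.imwrite(f"pics/{n}0.png",cv2.resize(f["image"][:,:,::-1],(800,600)))
    print(n,f["mtx"],f["view"],[ (k) for k in f])
E
```

```text
pics
{'time': 0.0, 'q': array([ 1.06150588,  0.41797646, -0.01032811,  1.61420405,  0.00470143,
        1.11071613, -0.05302387]), 'joint_vel': array([-0.00096148,  0.00019781,  0.00146207,  0.00088843,  0.00089436,
       -0.00092188,  0.00100377]), 'joint_torque': array([-9.22944455e-04, -8.64436769e+01,  6.78887330e-01, -4.34897447e+01,
        1.91733101e-02,  7.29416482e-03, -1.16127449e-04]), 'eef_pos': array([ 0.28165783, -0.55752313,  0.23064605]), 'eef_rot': array([-3.14031555e+00,  8.54499312e-05,  4.67798580e-01]), 'force': array([-0.17377514, -0.55877887,  0.01235057]), 'moment': array([-0.03088667,  0.01619591,  0.01072091]), 'grip_force': 0.0, 'gripper_width': 0.9970624900807947}
scene [[492.11243853   0.         283.60995624]
 [  0.         492.11243853 205.23966702]
 [  0.           0.           1.        ]] [[-0.74792653 -0.66376236 -0.00504415  0.42725972]
 [ 0.5041016  -0.57293201  0.64624337 -0.21303488]
 [-0.43184197  0.4807998   0.76311471 -1.47162397]
 [ 0.          0.          0.          1.        ]] ['image', 'z_map', 'mtx', 'view']
top [[398.05284341   0.         279.3895317 ]
 [  0.         398.05284341 206.98695773]
 [  0.           0.           1.        ]] [[-0.02297959 -0.99969462  0.00908906  0.11052655]
 [ 0.99195046 -0.02166729  0.12475903 -0.49474404]
 [-0.124524    0.01188281  0.99214544 -1.10865581]
 [ 0.          0.          0.          1.        ]] ['image', 'z_map', 'mtx', 'view']
```

View pics/top0.png

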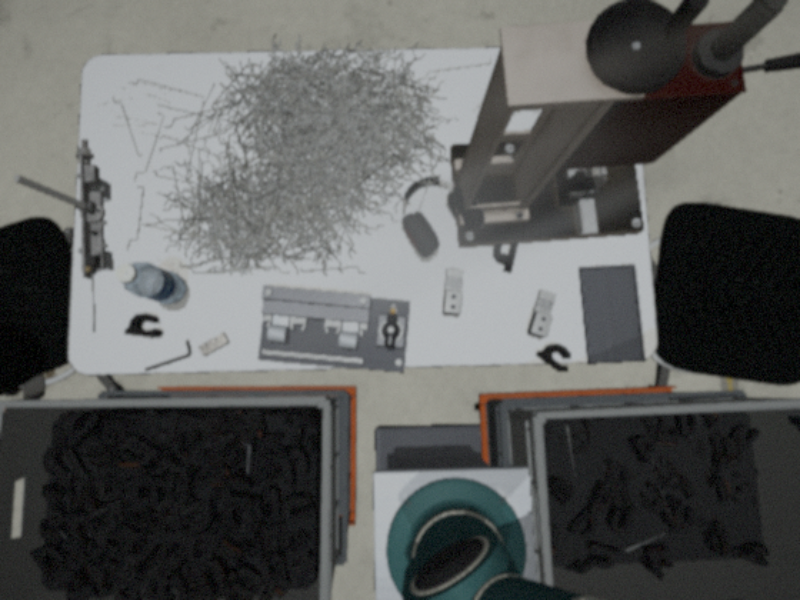

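View pics/scene0.png

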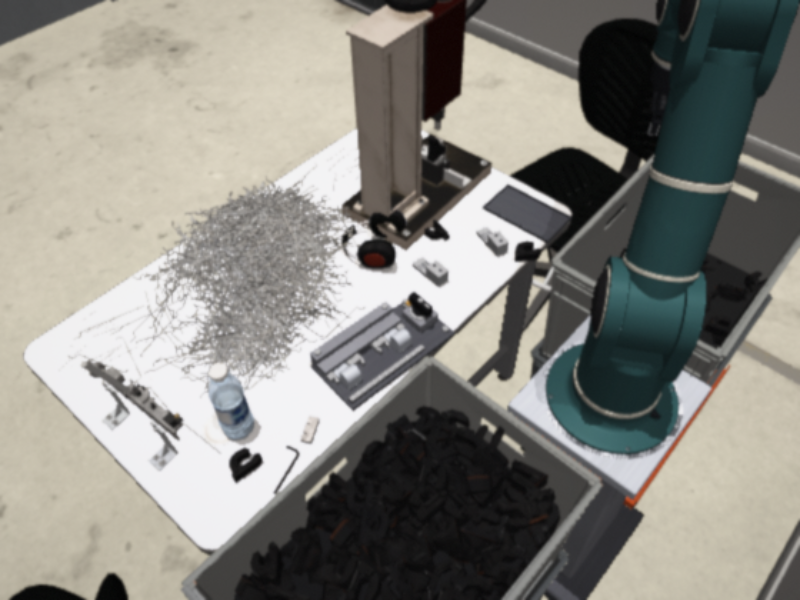

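The top view shows the holder at px (260–408, 288–370), with blanks at (280,332) and (350,333) and the knob at (391,328). The jaws are at (453,290) and (542,313), and the tray is at (610,313). I'll measure these next.

```bash
cat > h.py <<'E'
import numpy as np, cv2
from workcell import sense, grab_frame
def cloud(f):
    h,w=f["z_map"].shape; u,v=np.meshgrid(np.arange(w),np.arange(h)); d=f["z_map"].astype(float)
    K=f["mtx"]; x=(u-K[0,2])/K[0,0]*d; y=(v-K[1,2])/K[1,1]*d
    c=np.stack([x,-y,-d],-1); V=f["view"]; return (c-V[:3,3])@V[:3,:3]
def proj(f,P):
    c=np.atleast_2d(P)@f["view"][:3,:3].T+f["view"][:3,3]; K=f["mtx"]
    return np.stack([K[0,0]*c[:,0]/-c[:,2]+K[0,2],K[1,1]*-c[:,1]/-c[:,2]+K[1,2]],1)
def ray(f,uv,z):
    uv=np.atleast_2d(uv).astype(float); K=f["mtx"];R=f["view"][:3,:3];t=f["view"][:3,3]
    d=np.stack([(uv[:,0]-K[0,2])/K[0,0],-(uv[:,1]-K[1,2])/K[1,1],-np.ones(len(uv))],1)@R
    o=-t@R; return o+d*((z-o[2])/d[:,2])[:,None]
def rect(f,mask,z,mn=60):
    out=[]
    for c in cv2.findContours(mask.astype(np.uint8),cv2.RETR_EXTERNAL,cv2.CHAIN_APPROX_NONE)[0]:
        if cv2.contourArea(c)<mn: continue
        p=ray(f,c[:,0],z)[:,:2]*1000; r=cv2.minAreaRect(p.astype(np.float32)); out.append((r,cv2.boundingRect(c),cv2.contourArea(c)))
    return out
E
python3 - <<'E'
from h import *
f=grab_frame("top"); P=cloud(f); z=P[...,2]; im=f["image"].astype(int)
print("tbl z", np.median(z[180:190,100:180]))
g=im.sum(2)/3
print("grey table/plate/jaw/tray:",[g[int(v*.7),int(u*.7)].round() for u,v in((500,260),(300,365),(453,275),(610,313),(450,300))])
reg=np.zeros(g.shape,bool); reg[180:262,60:452]=True
for nm,m,zz in(("z>6mm",reg&(z>.006),.012),("dark<110",reg&(g<110),.012),("z>20",reg&(z>.022),.04)):
    print(nm)
    for r,b,a in rect(f,m,zz): print(np.round(r[0],1),np.round(r[1],1),round(r[2],2),b,a)
c=f["image"][185:265,170:460,::-1]; cv2.imwrite("pics/c1.png",cv2.resize(c,None,fx=2.75,fy=2.75,interpolation=cv2.INTER_CUBIC))
c=(np.clip(z[185:265,170:460]*1000,0,90)*2.8).astype(np.uint8); cv2.imwrite("pics/z1.png",cv2.resize(cv2.applyColorMap(c,cv2.COLORMAP_JET),None,fx=2.75,fy=2.75))
cv2.imwrite("pics/cz.png",np.vstack([cv2.imread("pics/c1.png"),cv2.imread("pics/z1.png")]))
E
```

```text
tbl z 0.0031763909918747905
grey table/plate/jaw/tray: [np.float64(68.0), np.float64(161.0), np.float64(166.0), np.float64(86.0), np.float64(171.0)]
z>6mm
[ 372.4 -215.7] [68.9 48.4] 49.55 (376, 240, 24, 20) 218.0
[413.  475.3] [25.5 56.8] 27.82 (139, 233, 21, 16) 131.5
[454.  614.4] [74.5 44.9] 82.39 (87, 219, 27, 17) 221.5
[ 457.5 -191.3] [41. 95.] 70.27 (369, 202, 20, 34) 383.0
[437.7 235.2] [300.7 150.9] 83.51 (181, 199, 106, 62) 5161.0
[507.4 -10.3] [37.3 96.6] 84.08 (310, 187, 14, 34) 358.5
[ 455.6 -332.6] [199.5 117.9] 1.99 (406, 184, 46, 71) 245.5
[541.1 605.5] [150.   70.6] 67.02 (81, 183, 50, 30) 955.0
[ 561.2 -118.6] [35.3 26.8] 88.78 (347, 180, 13, 10) 62.5
[568.6 434.6] [222.   35.6] 88.78 (126, 180, 77, 13) 440.5
[518.9 706.7] [150.4  55. ] 2.6 (60, 180, 20, 52) 212.0
dark<110
[ 368.  -214.6] [66.  47.6] 43.02 (376, 241, 23, 19) 187.0
[451.2 614.6] [71.9 43.2] 88.71 (88, 220, 26, 16) 203.0
[430.  232.2] [288.1 138.8] 84.08 (182, 210, 104, 51) 2101.0
[525.3 565.7] [68.1 61.1] 70.45 (104, 189, 27, 23) 306.5
[ 453.7 -331.1] [195.7 116.5] 1.83 (406, 186, 46, 69) 2517.5
[ 561.2 -118.6] [35.4 26.8] 88.78 (347, 180, 13, 10) 60.5
[572.8 710.7] [42.  52.2] 2.28 (60, 180, 19, 15) 165.0
z>20
[ 372.5 -209.2] [65.5 44.5] 49.54 (377, 240, 23, 20) 177.0
[451.8 606.6] [67.  42.2] 88.71 (87, 219, 25, 16) 172.0
[ 435.5 -178.7] [36.6 47.1] 70.25 (370, 217, 17, 19) 191.0
[439.8 116.8] [55.7 85.1] 83.42 (263, 212, 22, 31) 433.5
[483.1  -5.7] [34.8 47.1] 82.35 (310, 202, 14, 18) 177.0
[459.1 268.8] [215.6 109. ] 83.51 (183, 199, 77, 45) 2074.0
[537.6 595.7] [141.4  68.9] 67.02 (81, 183, 48, 29) 919.0
[563.4 426.8] [216.6  34.7] 88.78 (126, 180, 77, 13) 438.5
[514.8 695.1] [146.7  48. ] 2.6 (60, 180, 18, 52) 185.0
```

View pics/cz.png

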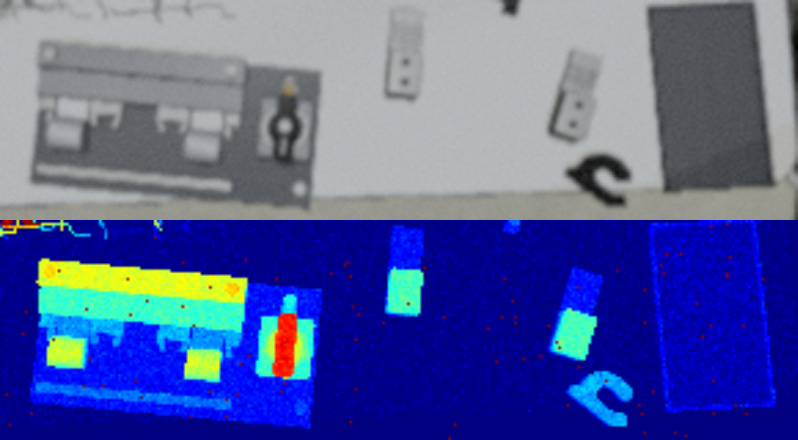

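The crop shows blanks in pockets 1 and 3 (65,135 and 203,148), an empty middle pocket, and two jaws with their toes pointing away from the robot. Next I'll refine the poses using depth from both cameras.

```bash
cat > m.py <<'E'
from h import *
def reg(P,lo,hi,x0,x1,y0,y1):
    x,y,z=P[...,0],P[...,1],P[...,2]; m=(z>lo)&(z<hi)&(x>x0)&(x<x1)&(y>y0)&(y<y1)
    n,l,s,c=cv2.connectedComponentsWithStats(m.astype(np.uint8)); 
    return l==(1+np.argmax(s[1:,4]))
E
python3 - <<'E'
from m import *
C={"top":[],"scene":[]}
for k in range(6):
    for n in C: C[n].append(grab_frame(n))
for n in C:
    f=C[n][0]; zs=np.stack([a["z_map"] for a in C[n]]); zs[zs==0]=np.nan
    f["z_map"]=np.nanmedian(zs,0); np.savez(n+"1.npz",**f); P=cloud(f)
    m=(abs(P[...,0]-.45)<.03)&(abs(P[...,1]+.10)<.03); z0=np.median(P[m][:,2]); print(n,"table z",z0*1000)
    P=P-[0,0,z0]
    f["view"]=f["view"].copy(); f["view"][:3,3]+=f["view"][:3,:3]@[0,0,z0]
    for nm,b,zz in(("knob",(.06,.1,.38,.48,.05,.17),.078),("blank1",(.045,.062,.38,.46,.28,.38),.053),("blank3",(.045,.062,.38,.46,.15,.25),.053),
      ("liptop+stop",(.033,.1,.44,.56,.1,.45),.039),("stop",(.046,.1,.4,.56,.1,.42),.054),("jawAheel",(.03,.05,.4,.56,-.06,.06),.04),("jawBheel",(.03,.05,.4,.52,-.25,-.12),.04),
      ("jawA",(.007,.05,.4,.6,-.06,.06),.02),("jawB",(.007,.05,.41,.55,-.25,-.12),.02),("tray",(.006,.03,.35,.6,-.5,-.22),.011)):
        m=reg(P,*b); q=P[m]; r=cv2.minAreaRect((q[:,:2]*1000).astype(np.float32))
        print(nm,len(q),"mean",np.round(q.mean(0)*1000,1),"rect",np.round(r[0],1),np.round(r[1],1),round(r[2],1))
E
```

```text
top table z 0.3527965922615983
knob 168 mean [427.9 118.   77.4] rect [428.2 118.1] [19.8 62.8] 83.7
blank1 120 mean [428.3 341.2  50.5] rect [428.6 341.7] [34.9 25.3] 88.6
blank3 119 mean [413.  202.4  50.6] rect [413.1 202.1] [34.  26.8] 80.6
liptop+stop 1486 mean [484.6 264.   46.3] rect [484.8 264.4] [211.7  54.1] 83.5
stop 716 mean [498.2 262.8  54.2] rect [498.7 262.9] [211.6  26.2] 83.5
jawAheel 196 mean [483.4  -6.3  39.9] rect [484.   -6.5] [33.9 45.7] 81.8
jawBheel 208 mean [ 435.4 -179.5   39.6] rect [ 435.8 -180.7] [34.  45.7] 70.0
jawA 394 mean [505.4  -8.5  26.3] rect [508.3  -9.7] [34.  94.8] 83.0
jawB 422 mean [ 455.4 -185.9   26.2] rect [ 458.5 -189.2] [34.4 94.2] 70.0
tray 370 mean [ 456.7 -334.    10.4] rect [ 455.8 -333.5] [199.9 115.5] 1.7
scene table z -0.05292544082770853
knob 147 mean [421.5 120.2  74.1] rect [423.3 117.7] [20.4 63.2] 83.9
blank1 90 mean [422.6 340.4  50.6] rect [424.  340.4] [34.3 26.3] 84.1
blank3 82 mean [406.4 202.2  50.7] rect [408.8 201.5] [33.  27.7] 83.3
liptop+stop 1200 mean [480.1 268.   45.6] rect [480.4 263. ] [212.2  55.9] 83.4
stop 537 mean [492.9 265.3  53.7] rect [493.9 261.3] [211.9  28.5] 83.4
jawAheel 127 mean [477.   -5.2  39. ] rect [478.4  -7.1] [33.9 45.7] 81.3
jawBheel 117 mean [ 428.6 -179.1   38.6] rect [ 431.1 -181.7] [32.6 47.5] 71.7
jawA 283 mean [491.7  -5.3  25.7] rect [502.8 -10.2] [35.1 96.3] 81.9
jawB 231 mean [ 446.1 -181.7   26. ] rect [ 453.8 -189.9] [34.7 95.6] 69.6
tray 264 mean [ 446.5 -333.6    9.7] rect [ 449.9 -335.6] [200.7 119. ] 2.0<stdin>:7: RuntimeWarning: All-NaN slice encountered
```

Request:
step_arm --deltas '[{"x": 54,"y": -67,"z": 10},{"x": 108,"y": -134,"z": 20},{"x": 162,"y": -201,"z": 30},{"x": 216,"y": -269,"z": 40},{"x": 216,"y": -269,"z": 40},{"x": 216,"y": -269,"z": 40},{"x": 216,"y": -269,"z": 40},{"x": 216,"y": -269,"z": 40}]'

```text
invalid input at $.deltas[0]: expected keys ax, ay, az, x, y, z, hand
```

```bash
cat > to.py <<'E'
# usage: to.py x y z yaw  (mm, deg; world) or h hx hy z yawrel (holder frame): deltas in tool axes from present pose
import sys, numpy as np
from workcell import sense
from scipy.spatial.transform import Rotation as R
O=np.array([443.3,268.3]); Y=-6.5
def H(x,y): c,s=np.cos(np.radians(Y)),np.sin(np.radians(Y)); return O+[c*x-s*y,s*x+c*y]
if __name__=="__main__":
    s=sense(); p=s["eef_pos"]*1000; Rt=R.from_euler("xyz",s["eef_rot"])
    print("t",round(s["time"],2),"p",p.round(1),"rot",np.degrees(s["eef_rot"]).round(2),"F",s["force"].round(1),"M",s["moment"].round(2),"w",round(s["gripper_width"]*85,1),"gf",round(s["grip_force"],1),"q7",s["q"][6].round(2))
    c,sn=np.cos(np.radians(Y)),np.sin(np.radians(Y)); d=p[:2]-O; print("holder xy",round(c*d[0]+sn*d[1],1),round(-sn*d[0]+c*d[1],1))
    a=sys.argv[1:]
    while a:
        h=a[0]=="h"; a=a[h:]; x,y,z,yaw=map(float,a[:4]); a=a[4:]
        if h: (x,y),yaw=H(x,y),yaw+Y
        T=R.from_euler("xyz",[180,0,yaw],degrees=True)
        print("target",np.round([x,y,z,yaw],1),"shift",Rt.inv().apply(np.array([x,y,z])-p).round(1),"turn",np.degrees((Rt.inv()*T).as_rotvec()).round(1))
E
python3 to.py h 0 -152 130 0
```

```text
t 0.75 p [ 281.8 -557.8  231.3] rot [-180.     0.    26.8] F [-0.5  0.3  0.1] M [-0.   -0.03  0.02] w 84.8 gf 0.0 q7 -0.05
holder xy -66.9 -839.1
target [426.1 117.3 130.   -6.5] shift [ 433.2 -537.5  101.3] turn [-0.   0.  33.3]
```

Request:
step_arm --deltas '[{"ax": 0,"ay": 0,"az": 0,"x": 216,"y": -269,"z": 30,"hand": -1},{"ax": 0,"ay": 0,"az": 0,"x": 216,"y": -269,"z": 30,"hand": -1},{"ax": 0,"ay": 0,"az": 0,"x": 216,"y": -269,"z": 30,"hand": -1},{"ax": 0,"ay": 0,"az": 0,"x": 216,"y": -269,"z": 30,"hand": -1},{"ax": 0,"ay": 0,"az": 0,"x": 216,"y": -269,"z": 30,"hand": -1},{"ax": 0,"ay": 0,"az": 0,"x": 216,"y": -269,"z": 30,"hand": -1},{"ax": 0,"ay": 0,"az": 0,"x": 216,"y": -269,"z": 30,"hand": -1},{"ax": 0,"ay": 0,"az": 0,"x": 216,"y": -269,"z": 30,"hand": -1}]'

```text
time: 1.42
eef_pos: [0.3506, -0.2311, 0.2025]
eef_rot: [3.141, -0.0, 0.468]
force: [1.9, -0.5, -0.4]
gripper_width: 1.002
grip_force: 0.0
```

```bash
python3 to.py h 0 -152 130 0
```

```text
t 1.42 p [ 350.6 -231.1  202.5] rot [179.96  -0.    26.79] F [ 1.9 -0.5 -0.4] M [-0.08 -0.1   0.03] w 85.2 gf 0.0 q7 -0.62
holder xy -35.6 -506.7
target [426.1 117.3 130.   -6.5] shift [ 224.5 -277.    72.3] turn [ 0.  -0.  33.3]
```

Request:
step_arm --deltas '[{"ax": 0,"ay": 0,"az": 33,"x": 225,"y": -277,"z": 72,"hand": -1},{"ax": 0,"ay": 0,"az": 33,"x": 225,"y": -277,"z": 72,"hand": -1},{"ax": 0,"ay": 0,"az": 33,"x": 225,"y": -277,"z": 72,"hand": -1},{"ax": 0,"ay": 0,"az": 33,"x": 225,"y": -277,"z": 72,"hand": -1},{"ax": 0,"ay": 0,"az": 33,"x": 225,"y": -277,"z": 72,"hand": -1},{"ax": 0,"ay": 0,"az": 33,"x": 225,"y": -277,"z": 72,"hand": -1},{"ax": 0,"ay": 0,"az": 33,"x": 225,"y": -277,"z": 72,"hand": -1},{"ax": 0,"ay": 0,"az": 33,"x": 225,"y": -277,"z": 72,"hand": -1}]'

```text
time: 2.08
eef_pos: [0.4092, 0.0325, 0.1479]
eef_rot: [-3.141, -0.001, -0.111]
force: [2.0, -0.0, -0.3]
gripper_width: 0.998
grip_force: 0.0
```

```bash
python3 to.py h 0 -152 53 0
```

```text
t 2.08 p [409.2  32.5 147.9] rot [-1.7999e+02 -7.0000e-02 -6.3700e+00] F [ 2.  -0.  -0.3] M [-0.04 -0.12 -0.02] w 84.9 gf 0.0 q7 -1.93
holder xy -7.2 -238.2
target [426.1 117.3  53.   -6.5] shift [  7.2 -86.1  94.9] turn [-0.  -0.1  0.1]
```

Request:
step_arm --deltas '[{"ax": 0,"ay": 0,"az": 0,"x": 7,"y": -86,"z": 40,"hand": -1},{"ax": 0,"ay": 0,"az": 0,"x": 7,"y": -86,"z": 40,"hand": -1},{"ax": 0,"ay": 0,"az": 0,"x": 7,"y": -86,"z": 40,"hand": -1},{"ax": 0,"ay": 0,"az": 0,"x": 7,"y": -86,"z": 40,"hand": -1},{"ax": 0,"ay": 0,"az": 0,"x": 7,"y": -86,"z": 70,"hand": -1},{"ax": 0,"ay": 0,"az": 0,"x": 7,"y": -86,"z": 94,"hand": -1},{"ax": 0,"ay": 0,"az": 0,"x": 7,"y": -86,"z": 94,"hand": -1},{"ax": 0,"ay": 0,"az": 0,"x": 7,"y": -86,"z": 94,"hand": -1}]'

```text
time: 2.75
eef_pos: [0.4248, 0.1151, 0.0539]
eef_rot: [3.141, 0.002, -0.109]
force: [-0.1, 0.4, 0.4]
gripper_width: 0.998
grip_force: 0.0
```

```bash
python3 to.py h 0 -152 53 0
python3 - <<'E'
from h import *
f=grab_frame("scene"); cv2.imwrite("pics/k.png",cv2.resize(f["image"][170:300,200:350,::-1],None,fx=4,fy=4,interpolation=cv2.INTER_CUBIC))
E
```

```text
t 2.75 p [424.8 115.1  53.9] rot [ 1.7996e+02  1.0000e-01 -6.2200e+00] F [-0.1  0.4  0.4] M [ 0.01  0.04 -0.01] w 84.8 gf 0.0 q7 -2.28
holder xy -1.1 -154.3
target [426.1 117.3  53.   -6.5] shift [ 1.1 -2.3  0.9] turn [0.  0.1 0.3]
```

View pics/k.png

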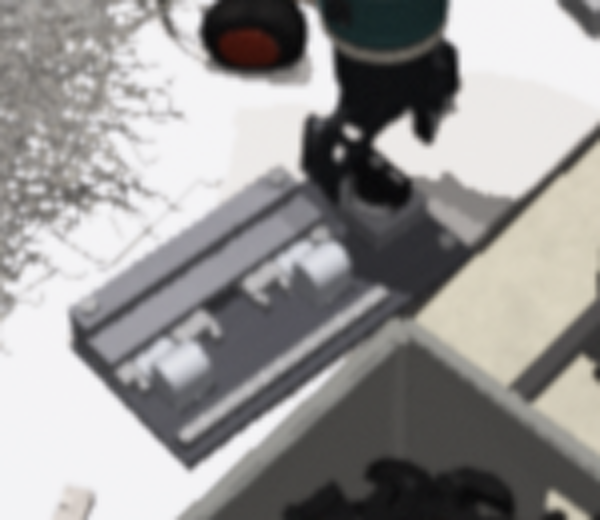

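The picture shows the fingers straddling the knob at about (380,185). I'll close on it now.

Request:
step_arm --deltas '[{"ax": 0,"ay": 0,"az": 0,"x": 1,"y": -2,"z": 1,"hand": -0.5},{"ax": 0,"ay": 0,"az": 0,"x": 1,"y": -2,"z": 1,"hand": 0},{"ax": 0,"ay": 0,"az": 0,"x": 1,"y": -2,"z": 1,"hand": 0.4},{"ax": 0,"ay": 0,"az": 0,"x": 1,"y": -2,"z": 1,"hand": 1},{"ax": 0,"ay": 0,"az": 0,"x": 1,"y": -2,"z": 1,"hand": 1},{"ax": 0,"ay": 0,"az": 0,"x": 1,"y": -2,"z": 1,"hand": 1},{"ax": 0,"ay": 0,"az": 0,"x": 1,"y": -2,"z": 1,"hand": 1},{"ax": 0,"ay": 0,"az": 0,"x": 1,"y": -2,"z": 1,"hand": 1}]' --grip_force 50

```text
time: 3.47
eef_pos: [0.4266, 0.1172, 0.0533]
eef_rot: [3.141, -0.0, -0.109]
force: [-3.6, -4.6, 13.1]
gripper_width: 0.222
grip_force: 49.1
```

```bash
python3 to.py h 0 -152 53 0
```

```text
t 3.47 p [426.6 117.2  53.3] rot [ 1.7997e+02 -1.0000e-02 -6.2200e+00] F [-3.6 -4.6 13.1] M [-0.79  0.7  -0.05] w 18.9 gf 49.1 q7 -2.29
holder xy 0.5 -152.0
target [426.1 117.3  53.   -6.5] shift [-0.5 -0.   0.3] turn [ 0.  -0.   0.3]
```

Request:
step_arm --deltas '[{"ax": 0,"ay": 0,"az": 0,"x": 0,"y": 0,"z": -1,"hand": 1},{"ax": 0,"ay": 0,"az": -6,"x": 0,"y": 0,"z": -1,"hand": 1},{"ax": 0,"ay": 0,"az": -12,"x": 0,"y": 0,"z": -1,"hand": 1},{"ax": 0,"ay": 0,"az": -18,"x": 0,"y": 0,"z": -1,"hand": 1},{"ax": 0,"ay": 0,"az": -24,"x": 0,"y": 0,"z": -1,"hand": 1},{"ax": 0,"ay": 0,"az": -30,"x": 0,"y": 0,"z": -1,"hand": 1},{"ax": 0,"ay": 0,"az": -36,"x": 0,"y": 0,"z": -1,"hand": 1},{"ax": 0,"ay": 0,"az": -40,"x": 0,"y": 0,"z": -1,"hand": 1}]'

```text
time: 4.13
eef_pos: [0.4264, 0.1172, 0.0535]
eef_rot: [-3.141, 0.0, 0.595]
force: [4.6, -0.5, -14.2]
gripper_width: 0.222
grip_force: 53.8
```

Request:
step_arm --deltas '[{"ax": 0,"ay": 0,"az": -6,"x": 0,"y": 0,"z": 0,"hand": 1},{"ax": 0,"ay": 0,"az": -12,"x": 0,"y": 0,"z": 0,"hand": 1},{"ax": 0,"ay": 0,"az": -18,"x": 0,"y": 0,"z": 0,"hand": 1},{"ax": 0,"ay": 0,"az": -24,"x": 0,"y": 0,"z": 0,"hand": 1},{"ax": 0,"ay": 0,"az": -30,"x": 0,"y": 0,"z": 0,"hand": 1},{"ax": 0,"ay": 0,"az": -36,"x": 0,"y": 0,"z": 0,"hand": 1},{"ax": 0,"ay": 0,"az": -40,"x": 0,"y": 0,"z": 0,"hand": 1},{"ax": 0,"ay": 0,"az": -40,"x": 0,"y": 0,"z": 0,"hand": 1}]'

```text
time: 4.8
eef_pos: [0.4264, 0.1173, 0.0535]
eef_rot: [-3.141, -0.0, 1.291]
force: [4.9, -0.3, -13.2]
gripper_width: 0.227
grip_force: 53.9
```

```bash
python3 to.py h 0 -152 53 80
```

```text
t 4.8 p [426.4 117.3  53.5] rot [-1.7996e+02 -1.0000e-02  7.3960e+01] F [  4.9  -0.3 -13.2] M [-0.03 -0.92 -0.09] w 19.3 gf 53.9 q7 -1.1
holder xy 0.3 -152.0
target [426.1 117.3  53.   73.5] shift [-0.1 -0.3  0.5] turn [-0.  -0.   0.5]
```

Request:
step_arm --deltas '[{"ax": 0,"ay": 0,"az": 0,"x": 0,"y": 0,"z": 0,"hand": -0.3},{"ax": 0,"ay": 0,"az": 0,"x": 0,"y": 0,"z": 0,"hand": -0.3},{"ax": 0,"ay": 0,"az": 0,"x": 0,"y": 0,"z": 0,"hand": -0.3},{"ax": 0,"ay": 0,"az": 0,"x": 0,"y": 0,"z": 0,"hand": -0.3},{"ax": 0,"ay": 0,"az": 0,"x": 0,"y": 0,"z": -35,"hand": -0.3},{"ax": 0,"ay": 0,"az": 0,"x": 0,"y": 0,"z": -70,"hand": -0.3},{"ax": 0,"ay": 0,"az": 0,"x": 0,"y": 0,"z": -70,"hand": -0.3},{"ax": 0,"ay": 0,"az": 0,"x": 0,"y": 0,"z": -70,"hand": -0.3}]'

```text
time: 5.47
eef_pos: [0.4274, 0.1176, 0.1253]
eef_rot: [3.138, -0.001, 1.287]
force: [0.4, -1.5, 0.2]
gripper_width: 0.651
grip_force: 0.0
```

```bash
python3 to.py h -28 -70 123 0
python3 - <<'E'
from h import *
f=grab_frame("top"); cv2.imwrite("pics/k2.png",cv2.resize(f["image"][185:265,170:300,::-1],None,fx=5,fy=5,interpolation=cv2.INTER_CUBIC))
f=grab_frame("scene"); cv2.imwrite("pics/k3.png",cv2.resize(f["image"][170:300,200:350,::-1],None,fx=4,fy=4,interpolation=cv2.INTER_CUBIC))
E
```

```text
t 5.47 p [427.4 117.6 125.3] rot [ 1.7981e+02 -3.0000e-02  7.3740e+01] F [ 0.4 -1.5  0.2] M [ 0.01 -0.02 -0.01] w 55.3 gf 0.0 q7 -0.97
holder xy 1.3 -151.6
target [407.6 201.9 123.   -6.5] shift [ 75.4 -42.7   2.2] turn [ 0.1 -0.2 80.2]
```

View pics/k3.png

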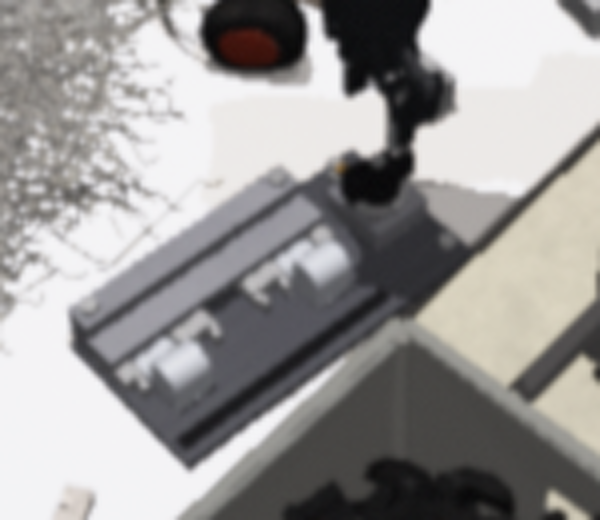

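The keeper bar now lies flush and dark at (300,370), so the knob is open. Next is blank 3, taken with a half-turned tool to keep margin on joint 7.

Request:
step_arm --deltas '[{"ax": 0,"ay": 0,"az": -50,"x": 75,"y": -43,"z": 2,"hand": -0.3},{"ax": 0,"ay": 0,"az": -50,"x": 75,"y": -43,"z": 2,"hand": -0.3},{"ax": 0,"ay": 0,"az": -50,"x": 75,"y": -43,"z": 2,"hand": -0.3},{"ax": 0,"ay": 0,"az": -50,"x": 75,"y": -43,"z": 2,"hand": -0.3},{"ax": 0,"ay": 0,"az": -50,"x": 75,"y": -43,"z": 2,"hand": -0.3},{"ax": 0,"ay": 0,"az": -50,"x": 75,"y": -43,"z": 2,"hand": -0.3},{"ax": 0,"ay": 0,"az": -50,"x": 75,"y": -43,"z": 2,"hand": -0.3},{"ax": 0,"ay": 0,"az": -50,"x": 75,"y": -43,"z": 2,"hand": -0.3}]'

```text
time: 6.23
eef_pos: [0.4054, 0.2015, 0.1208]
eef_rot: [-3.14, -0.002, 2.167]
force: [-1.0, -0.1, -0.8]
gripper_width: 0.649
grip_force: 0.0
```

Request:
step_arm --deltas '[{"ax": 0,"ay": 0,"az": -49.8,"x": 0,"y": 0,"z": 0,"hand": -0.3},{"ax": 0,"ay": 0,"az": -49.8,"x": 0,"y": 0,"z": 0,"hand": -0.3},{"ax": 0,"ay": 0,"az": -49.8,"x": 0,"y": 0,"z": 0,"hand": -0.3},{"ax": 0,"ay": 0,"az": -49.8,"x": 0,"y": 0,"z": 0,"hand": -0.3},{"ax": 0,"ay": 0,"az": -49.8,"x": 0,"y": 0,"z": 0,"hand": -0.3},{"ax": 0,"ay": 0,"az": -49.8,"x": 0,"y": 0,"z": 0,"hand": -0.3},{"ax": 0,"ay": 0,"az": -49.8,"x": 0,"y": 0,"z": 0,"hand": -0.3},{"ax": 0,"ay": 0,"az": -49.8,"x": 0,"y": 0,"z": 0,"hand": -0.3}]'

```text
time: 6.9
eef_pos: [0.4056, 0.2015, 0.1211]
eef_rot: [-3.142, -0.002, 3.032]
force: [-0.0, 1.2, 0.1]
gripper_width: 0.652
grip_force: 0.0
```

```bash
python3 to.py h -28 -70 19.5 180
```

```text
t 6.9 p [405.6 201.5 121.1] rot [-1.8000e+02 -1.0000e-01  1.7373e+02] F [-0.   1.2  0.1] M [-0.02  0.01 -0.04] w 55.5 gf 0.0 q7 0.32
holder xy -29.9 -70.6
target [407.6 201.9  19.5 173.5] shift [ -2.1   0.6 101.6] turn [-0.  -0.1  0.2]
```

Request:
step_arm --deltas '[{"ax": 0,"ay": 0,"az": 0,"x": -2,"y": 1,"z": 40,"hand": -0.3},{"ax": 0,"ay": 0,"az": 0,"x": -2,"y": 1,"z": 70,"hand": -0.3},{"ax": 0,"ay": 0,"az": 0,"x": -2,"y": 1,"z": 90,"hand": -0.3},{"ax": 0,"ay": 0,"az": 0,"x": -2,"y": 1,"z": 101,"hand": -0.3},{"ax": 0,"ay": 0,"az": 0,"x": -2,"y": 1,"z": 101,"hand": 0.1},{"ax": 0,"ay": 0,"az": 0,"x": -2,"y": 1,"z": 101,"hand": 1},{"ax": 0,"ay": 0,"az": 0,"x": -2,"y": 1,"z": 101,"hand": 1},{"ax": 0,"ay": 0,"az": 0,"x": -2,"y": 1,"z": 101,"hand": 1}]' --grip_force 60

```text
time: 7.57
eef_pos: [0.4085, 0.2025, 0.0216]
eef_rot: [3.141, 0.001, 3.028]
force: [-0.3, 0.3, -2.3]
gripper_width: 0.391
grip_force: 59.6
```

```bash
python3 to.py h -93 -70 19.5 180
```

```text
t 7.57 p [408.5 202.5  21.6] rot [1.7998e+02 5.0000e-02 1.7348e+02] F [-0.3  0.3 -2.3] M [ 0.04  0.04 -0.01] w 33.2 gf 59.6 q7 0.16
holder xy -27.1 -69.3
target [343.  209.3  19.5 173.5] shift [65.9 -0.7  2. ] turn [ 0.   0.1 -0. ]
```

Request:
step_arm --deltas '[{"ax": 0,"ay": 0,"az": 0,"x": 10,"y": 0,"z": -0.5,"hand": 1},{"ax": 0,"ay": 0,"az": 0,"x": 20,"y": 0,"z": -0.5,"hand": 1},{"ax": 0,"ay": 0,"az": 0,"x": 30,"y": 0,"z": -0.5,"hand": 1},{"ax": 0,"ay": 0,"az": 0,"x": 42,"y": 0,"z": -0.5,"hand": 1},{"ax": 0,"ay": 0,"az": 0,"x": 50,"y": 0,"z": -0.5,"hand": 1},{"ax": 0,"ay": 0,"az": 0,"x": 50,"y": 0,"z": -10,"hand": 1},{"ax": 0,"ay": 0,"az": 0,"x": 50,"y": 0,"z": -40,"hand": 1},{"ax": 0,"ay": 0,"az": 0,"x": 50,"y": 0,"z": -80,"hand": 1}]'

```text
time: 8.23
eef_pos: [0.3562, 0.2078, 0.1004]
eef_rot: [-3.14, -0.004, 3.032]
force: [1.0, 0.4, -0.5]
gripper_width: 0.386
grip_force: 60.0
```

```bash
python3 to.py 400 -50 130 140
```

```text
t 8.23 p [356.2 207.8 100.4] rot [-179.91   -0.22  173.71] F [ 1.   0.4 -0.5] M [ 0.03 -0.07  0.03] w 32.8 gf 60.0 q7 0.23
holder xy -79.7 -70.0
target [400. -50. 130. 140.] shift [ -71.7 -251.4  -29.5] turn [-0.1 -0.2 33.7]
```

Request:
step_arm --deltas '[{"ax": 0,"ay": 0,"az": 0,"x": -30,"y": 0,"z": -40,"hand": 1},{"ax": 0,"ay": 0,"az": 34,"x": -72,"y": -251,"z": -40,"hand": 1},{"ax": 0,"ay": 0,"az": 34,"x": -72,"y": -251,"z": -40,"hand": 1},{"ax": 0,"ay": 0,"az": 34,"x": -72,"y": -251,"z": -40,"hand": 1},{"ax": 0,"ay": 0,"az": 34,"x": -72,"y": -251,"z": -40,"hand": 1},{"ax": 0,"ay": 0,"az": 34,"x": -72,"y": -251,"z": -40,"hand": 1},{"ax": 0,"ay": 0,"az": 34,"x": -72,"y": -251,"z": -40,"hand": 1},{"ax": 0,"ay": 0,"az": 34,"x": -72,"y": -251,"z": -40,"hand": 1}]'

```text
time: 8.9
eef_pos: [0.4014, -0.0556, 0.1406]
eef_rot: [-3.139, 0.001, 2.428]
force: [0.3, -0.7, -2.5]
gripper_width: 0.39
grip_force: 60.4
```

```bash
python3 to.py 497 -308 80 91.8
```

```text
t 8.9 p [401.4 -55.6 140.6] rot [-1.7988e+02  4.0000e-02  1.3913e+02] F [ 0.3 -0.7 -2.5] M [-0.03 -0.01  0.03] w 33.1 gf 60.4 q7 0.51
holder xy -5.0 -326.6
target [ 497.  -308.    80.    91.8] shift [-237.4 -128.2   61.1] turn [-0.1  0.1 47.3]
```

Request:
step_arm --deltas '[{"ax": 0,"ay": 0,"az": 47.3,"x": -237,"y": -128,"z": 40,"hand": 1},{"ax": 0,"ay": 0,"az": 47.3,"x": -237,"y": -128,"z": 40,"hand": 1},{"ax": 0,"ay": 0,"az": 47.3,"x": -237,"y": -128,"z": 40,"hand": 1},{"ax": 0,"ay": 0,"az": 47.3,"x": -237,"y": -128,"z": 40,"hand": 1},{"ax": 0,"ay": 0,"az": 47.3,"x": -237,"y": -128,"z": 40,"hand": 1},{"ax": 0,"ay": 0,"az": 47.3,"x": -237,"y": -128,"z": 40,"hand": 1},{"ax": 0,"ay": 0,"az": 47.3,"x": -237,"y": -128,"z": 40,"hand": 1},{"ax": 0,"ay": 0,"az": 47.3,"x": -237,"y": -128,"z": 40,"hand": 1}]'

```text
time: 9.57
eef_pos: [0.4998, -0.3045, 0.0996]
eef_rot: [-3.141, 0.0, 1.601]
force: [-0.3, -0.6, -1.4]
gripper_width: 0.388
grip_force: 60.3
```

```bash
python3 to.py 497 -308 14.5 91.8
```

```text
t 9.57 p [ 499.8 -304.5   99.6] rot [-1.7997e+02  2.0000e-02  9.1740e+01] F [-0.3 -0.6 -1.4] M [ 0.03  0.06 -0.05] w 33.0 gf 60.3 q7 0.11
holder xy 121.0 -562.7
target [ 497.  -308.    14.5   91.8] shift [-3.4 -2.8 85.1] turn [-0.   0.  -0.1]
```

Request:
step_arm --deltas '[{"ax": 0,"ay": 0,"az": 0,"x": -3,"y": -3,"z": 40,"hand": 1},{"ax": 0,"ay": 0,"az": 0,"x": -3,"y": -3,"z": 65,"hand": 1},{"ax": 0,"ay": 0,"az": 0,"x": -3,"y": -3,"z": 80,"hand": 1},{"ax": 0,"ay": 0,"az": 0,"x": -3,"y": -3,"z": 85.5,"hand": 1},{"ax": 0,"ay": 0,"az": 0,"x": -3,"y": -3,"z": 85.5,"hand": 1},{"ax": 0,"ay": 0,"az": 0,"x": -3,"y": -3,"z": 85.5,"hand": 1},{"ax": 0,"ay": 0,"az": 0,"x": -3,"y": -3,"z": 85.5,"hand": -0.2},{"ax": 0,"ay": 0,"az": 0,"x": -3,"y": -3,"z": 85.5,"hand": -0.2}]'

```text
time: 10.23
eef_pos: [0.4974, -0.3041, 0.0167]
eef_rot: [3.14, 0.001, 1.611]
force: [-0.1, 0.1, 0.9]
gripper_width: 0.601
grip_force: 0.0
```

```bash
python3 to.py h -28 70 150 180
```

```text
t 10.23 p [ 497.4 -304.1   16.7] rot [1.7991e+02 7.0000e-02 9.2300e+01] F [-0.1  0.1  0.9] M [-0.01 -0.03 -0.01] w 51.1 gf 0.0 q7 0.04
holder xy 118.6 -562.5
target [423.4 341.  150.  173.5] shift [ 647.4  -47.8 -134.2] turn [  0.    0.1 -81.2]
```

Request:
step_arm --deltas '[{"ax": 0,"ay": 0,"az": 0,"x": 0,"y": 0,"z": 0,"hand": -0.2},{"ax": 0,"ay": 0,"az": 0,"x": 0,"y": 0,"z": 0,"hand": -0.2},{"ax": 0,"ay": 0,"az": 0,"x": 0,"y": 0,"z": -30,"hand": -0.2},{"ax": 0,"ay": 0,"az": 0,"x": 0,"y": 0,"z": -70,"hand": -0.2},{"ax": 0,"ay": 0,"az": 0,"x": 0,"y": 0,"z": -110,"hand": -0.2},{"ax": 0,"ay": 0,"az": 0,"x": 0,"y": 0,"z": -140,"hand": -0.2},{"ax": 0,"ay": 0,"az": 0,"x": 0,"y": 0,"z": -140,"hand": -0.2}]'

```text
time: 10.82
eef_pos: [0.4991, -0.3046, 0.1615]
eef_rot: [3.135, 0.005, 1.611]
force: [0.3, -0.4, -0.5]
gripper_width: 0.6
grip_force: 0.0
```

```bash
python3 to.py 420 0 150 145
python3 - <<'E'
from m import *
f=grab_frame("scene");P=cloud(f);P[...,2]+=.00005
m=reg(P,.036,.055,.36,.6,-.45,-.24) if 1 else 0
q=P[m]; r=cv2.minAreaRect((q[:,:2]*1000).astype(np.float32)); print(len(q),q.mean(0)*1000,r)
E
```

```text
t 10.82 p [ 499.1 -304.6  161.5] rot [179.65   0.28  92.31] F [ 0.3 -0.4 -0.5] M [-0.03 -0.03 -0.  ] w 51.0 gf 0.0 q7 0.17
holder xy 120.3 -562.9
target [420.   0. 150. 145.] shift [307.6 -66.9   9.6] turn [  0.2   0.4 -52.7]
57 [ 493.29531637 -303.7424119    41.86914085] ((493.8719787597656, -305.3231506347656), (35.698631286621094, 32.50709533691406), 16.222984313964844)
```

Request:
step_arm --deltas '[{"ax": 0,"ay": 0,"az": -52,"x": 308,"y": -67,"z": 10,"hand": -0.3},{"ax": 0,"ay": 0,"az": -52,"x": 308,"y": -67,"z": 10,"hand": -0.3},{"ax": 0,"ay": 0,"az": -52,"x": 308,"y": -67,"z": 10,"hand": -0.3},{"ax": 0,"ay": 0,"az": -52,"x": 308,"y": -67,"z": 10,"hand": -0.3},{"ax": 0,"ay": 0,"az": -52,"x": 308,"y": -67,"z": 10,"hand": -0.3},{"ax": 0,"ay": 0,"az": -52,"x": 308,"y": -67,"z": 10,"hand": -0.3},{"ax": 0,"ay": 0,"az": -52,"x": 308,"y": -67,"z": 10,"hand": -0.3},{"ax": 0,"ay": 0,"az": -52,"x": 308,"y": -67,"z": 10,"hand": -0.3}]'

```text
time: 11.53
eef_pos: [0.4154, 0.0046, 0.1449]
eef_rot: [-3.141, -0.001, 2.529]
force: [0.9, 0.3, 0.1]
gripper_width: 0.646
grip_force: 0.0
```

```bash
python3 to.py h -28 70 120 180
```

```text
t 11.53 p [415.4   4.6 144.9] rot [-1.7998e+02 -5.0000e-02  1.4492e+02] F [0.9 0.3 0.1] M [ 0.06 -0.02 -0.03] w 54.9 gf 0.0 q7 0.45
holder xy 2.2 -265.1
target [423.4 341.  120.  173.5] shift [186.8 279.9  24.9] turn [ -0.   -0.1 -28.6]
```

Request:
step_arm --deltas '[{"ax": 0,"ay": 0,"az": -28.6,"x": 187,"y": 280,"z": 20,"hand": -0.3},{"ax": 0,"ay": 0,"az": -28.6,"x": 187,"y": 280,"z": 20,"hand": -0.3},{"ax": 0,"ay": 0,"az": -28.6,"x": 187,"y": 280,"z": 20,"hand": -0.3},{"ax": 0,"ay": 0,"az": -28.6,"x": 187,"y": 280,"z": 20,"hand": -0.3},{"ax": 0,"ay": 0,"az": -28.6,"x": 187,"y": 280,"z": 20,"hand": -0.3},{"ax": 0,"ay": 0,"az": -28.6,"x": 187,"y": 280,"z": 20,"hand": -0.3},{"ax": 0,"ay": 0,"az": -28.6,"x": 187,"y": 280,"z": 20,"hand": -0.3},{"ax": 0,"ay": 0,"az": -28.6,"x": 187,"y": 280,"z": 20,"hand": -0.3}]'

```text
time: 12.2
eef_pos: [0.428, 0.3294, 0.1249]
eef_rot: [-3.141, -0.001, 3.017]
force: [1.3, -1.1, 1.1]
gripper_width: 0.651
grip_force: 0.0
```

Request:
step_arm --deltas '[{"ax": 0,"ay": 0,"az": 0,"x": 0,"y": 0,"z": 0,"hand": -0.3}]'

```text
time: 12.28
eef_pos: [0.4253, 0.3362, 0.1257]
eef_rot: [3.138, -0.002, 3.027]
force: [-0.7, 0.5, 0.1]
gripper_width: 0.65
grip_force: 0.0
```

```bash
python3 to.py h -28 70 21 180
```

```text
t 12.28 p [425.3 336.2 125.7] rot [ 1.7977e+02 -1.1000e-01  1.7344e+02] F [-0.7  0.5  0.1] M [-0.01  0.12 -0.03] w 55.2 gf 0.0 q7 0.18
holder xy -25.6 65.5
target [423.4 341.   21.  173.5] shift [  2.3   4.1 104.8] turn [ 0.2 -0.1 -0.1]
```

Request:
step_arm --deltas '[{"ax": 0,"ay": 0,"az": 0,"x": 0,"y": 0,"z": 40,"hand": -0.3},{"ax": 0,"ay": 0,"az": 0,"x": 0,"y": 0,"z": 40,"hand": -0.3},{"ax": 0,"ay": 0,"az": 0,"x": 0,"y": 0,"z": 40,"hand": -0.3}]'

```text
time: 12.53
eef_pos: [0.4274, 0.3273, 0.0848]
eef_rot: [-3.14, -0.003, 3.019]
force: [-0.1, -0.1, 1.3]
gripper_width: 0.647
grip_force: 0.0
```

```bash
python3 to.py h -28 70 21 180
```

```text
t 12.53 p [427.4 327.3  84.8] rot [-1.7989e+02 -1.7000e-01  1.7296e+02] F [-0.1 -0.1  1.3] M [0.07 0.04 0.02] w 55.0 gf 0.0 q7 0.14
holder xy -22.5 56.8
target [423.4 341.   21.  173.5] shift [ 5.5 13.3 63.8] turn [-0.1 -0.2 -0.5]
```

Request:
step_arm --deltas '[{"ax": 0,"ay": 0,"az": -0.5,"x": 5.5,"y": 13.3,"z": 0,"hand": -0.3},{"ax": 0,"ay": 0,"az": -0.5,"x": 5.5,"y": 13.3,"z": 0,"hand": -0.3},{"ax": 0,"ay": 0,"az": -0.5,"x": 5.5,"y": 13.3,"z": 20,"hand": -0.3},{"ax": 0,"ay": 0,"az": -0.5,"x": 5.5,"y": 13.3,"z": 45,"hand": -0.3},{"ax": 0,"ay": 0,"az": -0.5,"x": 5.5,"y": 13.3,"z": 64,"hand": -0.3},{"ax": 0,"ay": 0,"az": -0.5,"x": 5.5,"y": 13.3,"z": 64,"hand": -0.3},{"ax": 0,"ay": 0,"az": -0.5,"x": 5.5,"y": 13.3,"z": 64,"hand": -0.3}]'

```text
time: 13.12
eef_pos: [0.4249, 0.3414, 0.0228]
eef_rot: [3.142, -0.0, 3.026]
force: [0.4, 0.9, -0.1]
gripper_width: 0.648
grip_force: 0.0
```

```bash
python3 to.py h -28 70 21 180
```

```text
t 13.12 p [424.9 341.4  22.8] rot [ 1.8000e+02 -2.0000e-02  1.7338e+02] F [ 0.4  0.9 -0.1] M [ 0.06 -0.01  0.05] w 55.1 gf 0.0 q7 0.05
holder xy -26.5 70.6
target [423.4 341.   21.  173.5] shift [ 1.5 -0.6  1.8] turn [ 0.  -0.  -0.1]
```

Grip, draw out, then lift.

Request:
step_arm --deltas '[{"ax": 0,"ay": 0,"az": 0,"x": 1.5,"y": -0.5,"z": 2,"hand": 0},{"ax": 0,"ay": 0,"az": 0,"x": 1.5,"y": -0.5,"z": 2,"hand": 1},{"ax": 0,"ay": 0,"az": 0,"x": 1.5,"y": -0.5,"z": 2,"hand": 1},{"ax": 0,"ay": 0,"az": 0,"x": 1.5,"y": -0.5,"z": 2,"hand": 1},{"ax": 0,"ay": 0,"az": 0,"x": 1.5,"y": -0.5,"z": 2,"hand": 1}]'

```text
time: 13.53
eef_pos: [0.4237, 0.3416, 0.0215]
eef_rot: [3.141, 0.001, 3.026]
force: [-1.9, -2.4, 7.6]
gripper_width: 0.39
grip_force: 60.3
```

Request:
step_arm --deltas '[{"ax": 0,"ay": 0,"az": 0,"x": 10,"y": 0,"z": -0.5,"hand": 1},{"ax": 0,"ay": 0,"az": 0,"x": 20,"y": 0,"z": -0.5,"hand": 1},{"ax": 0,"ay": 0,"az": 0,"x": 30,"y": 0,"z": -0.5,"hand": 1},{"ax": 0,"ay": 0,"az": 0,"x": 42,"y": 0,"z": -0.5,"hand": 1},{"ax": 0,"ay": 0,"az": 0,"x": 50,"y": 0,"z": -0.5,"hand": 1},{"ax": 0,"ay": 0,"az": 0,"x": 50,"y": 0,"z": -20,"hand": 1},{"ax": 0,"ay": 0,"az": 0,"x": 50,"y": 0,"z": -60,"hand": 1},{"ax": 0,"ay": 0,"az": 0,"x": 50,"y": 0,"z": -100,"hand": 1}]'

```text
time: 14.2
eef_pos: [0.3714, 0.3468, 0.1208]
eef_rot: [-3.14, -0.002, 3.029]
force: [1.5, 0.9, -0.9]
gripper_width: 0.391
grip_force: 60.0
```

```bash
python3 to.py 390 60 140 150
```

```text
t 14.2 p [371.4 346.8 120.8] rot [-1.7990e+02 -1.2000e-01  1.7353e+02] F [ 1.5  0.9 -0.9] M [ 0.07 -0.08 -0.  ] w 33.2 gf 60.0 q7 0.08
holder xy -80.3 69.9
target [390.  60. 140. 150.] shift [ -50.8 -282.9  -18.9] turn [-0.1 -0.1 23.5]
```

Request:
step_arm --deltas '[{"ax": 0,"ay": 0,"az": 24,"x": -51,"y": -283,"z": -19,"hand": 1},{"ax": 0,"ay": 0,"az": 24,"x": -51,"y": -283,"z": -19,"hand": 1},{"ax": 0,"ay": 0,"az": 24,"x": -51,"y": -283,"z": -19,"hand": 1},{"ax": 0,"ay": 0,"az": 24,"x": -51,"y": -283,"z": -19,"hand": 1},{"ax": 0,"ay": 0,"az": 24,"x": -51,"y": -283,"z": -19,"hand": 1},{"ax": 0,"ay": 0,"az": 24,"x": -51,"y": -283,"z": -19,"hand": 1},{"ax": 0,"ay": 0,"az": 24,"x": -51,"y": -283,"z": -19,"hand": 1},{"ax": 0,"ay": 0,"az": 24,"x": -51,"y": -283,"z": -19,"hand": 1}]'

```text
time: 14.87
eef_pos: [0.3906, 0.0563, 0.1388]
eef_rot: [-3.139, 0.0, 2.605]
force: [-0.5, -0.0, -1.8]
gripper_width: 0.392
grip_force: 60.3
```

```bash
python3 to.py 400 -190 140 110
```

```text
t 14.87 p [390.6  56.3 138.8] rot [-1.7986e+02  3.0000e-02  1.4923e+02] F [-0.5 -0.  -1.8] M [ 0.   -0.06 -0.02] w 33.3 gf 60.3 q7 0.42
holder xy -28.3 -216.6
target [ 400. -190.  140.  110.] shift [-134.  -206.8   -0.6] turn [-0.1  0.1 39.2]
```

Request:
step_arm --deltas '[{"ax": 0,"ay": 0,"az": 39,"x": -134,"y": -207,"z": 0,"hand": 1},{"ax": 0,"ay": 0,"az": 39,"x": -134,"y": -207,"z": 0,"hand": 1},{"ax": 0,"ay": 0,"az": 39,"x": -134,"y": -207,"z": 0,"hand": 1},{"ax": 0,"ay": 0,"az": 39,"x": -134,"y": -207,"z": 0,"hand": 1},{"ax": 0,"ay": 0,"az": 39,"x": -134,"y": -207,"z": 0,"hand": 1},{"ax": 0,"ay": 0,"az": 39,"x": -134,"y": -207,"z": 0,"hand": 1},{"ax": 0,"ay": 0,"az": 39,"x": -134,"y": -207,"z": 0,"hand": 1},{"ax": 0,"ay": 0,"az": 39,"x": -134,"y": -207,"z": 0,"hand": 1}]'

```text
time: 15.53
eef_pos: [0.4011, -0.187, 0.1389]
eef_rot: [-3.141, -0.0, 1.924]
force: [-0.1, 0.7, -1.2]
gripper_width: 0.385
grip_force: 60.3
```

```bash
python3 to.py 407 -309 70 91.8
```

```text
t 15.53 p [ 401.1 -187.   138.9] rot [-1.7998e+02 -1.0000e-02  1.1024e+02] F [-0.1  0.7 -1.2] M [0.16 0.   0.06] w 32.7 gf 60.3 q7 0.38
holder xy 9.6 -457.2
target [ 407.  -309.    70.    91.8] shift [-116.5  -36.6   68.8] turn [-0.  -0.  18.4]
```

Request:
step_arm --deltas '[{"ax": 0,"ay": 0,"az": 18.4,"x": -116.5,"y": -36.6,"z": 20,"hand": 1},{"ax": 0,"ay": 0,"az": 18.4,"x": -116.5,"y": -36.6,"z": 20,"hand": 1},{"ax": 0,"ay": 0,"az": 18.4,"x": -116.5,"y": -36.6,"z": 20,"hand": 1},{"ax": 0,"ay": 0,"az": 18.4,"x": -116.5,"y": -36.6,"z": 40,"hand": 1},{"ax": 0,"ay": 0,"az": 18.4,"x": -116.5,"y": -36.6,"z": 69,"hand": 1},{"ax": 0,"ay": 0,"az": 18.4,"x": -116.5,"y": -36.6,"z": 69,"hand": 1},{"ax": 0,"ay": 0,"az": 18.4,"x": -116.5,"y": -36.6,"z": 69,"hand": 1},{"ax": 0,"ay": 0,"az": 18.4,"x": -116.5,"y": -36.6,"z": 69,"hand": 1}]'

```text
time: 16.2
eef_pos: [0.4088, -0.3071, 0.0713]
eef_rot: [3.141, 0.0, 1.608]
force: [-0.6, -0.6, -0.9]
gripper_width: 0.39
grip_force: 60.3
```

```bash
python3 to.py 407 -309 14 91.8
```

```text
t 16.2 p [ 408.8 -307.1   71.3] rot [1.7996e+02 1.0000e-02 9.2140e+01] F [-0.6 -0.6 -0.9] M [0.03 0.   0.02] w 33.2 gf 60.3 q7 0.19
holder xy 30.9 -575.6
target [ 407.  -309.    14.    91.8] shift [-1.8 -1.9 57.3] turn [0.  0.  0.3]
```

Request:
step_arm --deltas '[{"ax": 0,"ay": 0,"az": 0,"x": -2,"y": -2,"z": 30,"hand": 1},{"ax": 0,"ay": 0,"az": 0,"x": -2,"y": -2,"z": 50,"hand": 1},{"ax": 0,"ay": 0,"az": 0,"x": -2,"y": -2,"z": 58,"hand": 1},{"ax": 0,"ay": 0,"az": 0,"x": -2,"y": -2,"z": 58,"hand": 1},{"ax": 0,"ay": 0,"az": 0,"x": -2,"y": -2,"z": 58,"hand": 1}]'

```text
time: 16.62
eef_pos: [0.4069, -0.3102, 0.0133]
eef_rot: [3.141, 0.001, 1.607]
force: [0.8, 0.0, -1.0]
gripper_width: 0.387
grip_force: 64.5
```

Request:
step_arm --deltas '[{"ax": 0,"ay": 0,"az": 0,"x": 0,"y": 0,"z": 0,"hand": -0.2},{"ax": 0,"ay": 0,"az": 0,"x": 0,"y": 0,"z": 0,"hand": -0.2},{"ax": 0,"ay": 0,"az": 0,"x": 0,"y": 0,"z": 0,"hand": -0.2},{"ax": 0,"ay": 0,"az": 0,"x": 0,"y": 0,"z": -25,"hand": -0.2},{"ax": 0,"ay": 0,"az": 0,"x": 0,"y": 0,"z": -60,"hand": -0.2},{"ax": 0,"ay": 0,"az": 0,"x": 0,"y": 0,"z": -100,"hand": -0.2},{"ax": 0,"ay": 0,"az": 0,"x": 0,"y": 0,"z": -140,"hand": -0.2},{"ax": 0,"ay": 0,"az": 0,"x": 0,"y": 0,"z": -140,"hand": -0.2}]'

```text
time: 17.28
eef_pos: [0.4087, -0.3115, 0.1587]
eef_rot: [3.136, 0.006, 1.606]
force: [1.2, -1.0, 1.0]
gripper_width: 0.597
grip_force: 0.0
```

```bash
python3 to.py
python3 - <<'E'
from h import *
f=grab_frame("scene"); np.savez("scene2.npz",**f); a=f["image"][120:230,260:430,::-1]
cv2.imwrite("pics/t1.png",cv2.resize(a,None,fx=4.5,fy=4.5,interpolation=cv2.INTER_CUBIC))
E
```

```text
t 17.28 p [ 408.7 -311.5  158.7] rot [179.67   0.35  92.04] F [ 1.2 -1.   1. ] M [-0.1  -0.11  0.02] w 50.7 gf 0.0 q7 0.3
holder xy 31.3 -580.0
```

View pics/t1.png

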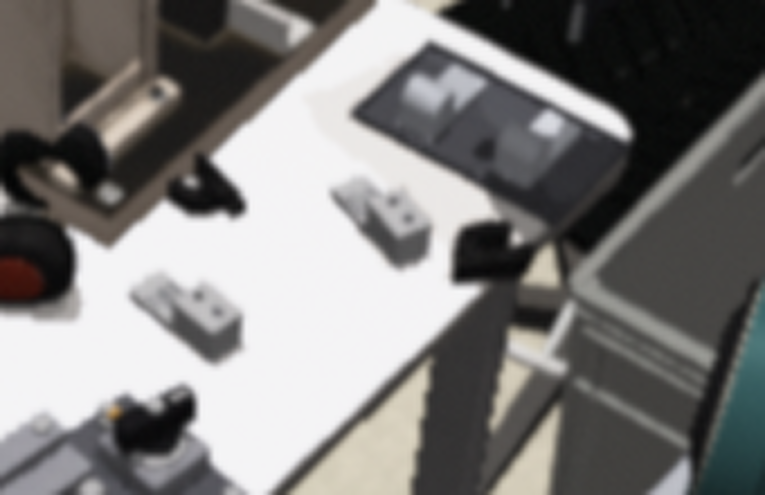

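The picture shows both blanks lying flat in the tray at (440,95) and (535,140), and the jaws undisturbed at (385,220) and (190,315). I'll re-measure the jaws now.

```bash
cat > jaws.py <<'E'
from m import *
for n in ("top","scene"):
    f=grab_frame(n); P=cloud(f)
    for nm,b in(("A",(.4,.56,-.07,.07)),("B",(.4,.52,-.26,-.12))):
        try:
            o=[]
            for lo,hi in((.03,.05),(.007,.05)):
                q=P[reg(P,lo,hi,*b)]; r=cv2.minAreaRect((q[:,:2]*1000).astype(np.float32)); o+=[np.round(r[0],1),np.round(r[1],1),round(r[2],1)]
            print(n,nm,*o)
        except Exception as e: print(n,nm,e)
E
python3 jaws.py; python3 to.py 433.5 -181.2 130 160
```

```text
top A [483.9  -6.6] [34.5 46.2] 83.0 [507.9  -9.6] [34.6 94.5] 82.7
top B [ 435.9 -180.6] [34.1 45.6] 69.5 [ 458.7 -188.5] [34.1 94.5] 70.2
scene A [479.1  -6.8] [37.2 50.9] 81.6 [500.7 -20.6] [58.9 99. ] 81.7
scene B [ 429.3 -180.1] [35.8 49.2] 70.3 [ 447.6 -197.2] [62.9 99.1] 65.0
t 17.43 p [ 405.8 -310.6  152.2] rot [1.7999e+02 6.0000e-02 9.1970e+01] F [ 0.9  0.1 -1.3] M [ 0.03  0.   -0.02] w 50.5 gf 0.0 q7 0.3
holder xy 28.3 -579.5
target [ 433.5 -181.2  130.   160. ] shift [128.4  32.1  22.1] turn [ -0.    0.1 -68. ]
```

Request:
step_arm --deltas '[{"ax": 0,"ay": 0,"az": -34,"x": 128.4,"y": 32,"z": 22,"hand": -0.3},{"ax": 0,"ay": 0,"az": -34,"x": 128.4,"y": 32,"z": 22,"hand": -0.3},{"ax": 0,"ay": 0,"az": -34,"x": 128.4,"y": 32,"z": 22,"hand": -0.3},{"ax": 0,"ay": 0,"az": -34,"x": 128.4,"y": 32,"z": 22,"hand": -0.3},{"ax": 0,"ay": 0,"az": -34,"x": 128.4,"y": 32,"z": 22,"hand": -0.3},{"ax": 0,"ay": 0,"az": -34,"x": 128.4,"y": 32,"z": 22,"hand": -0.3}]'

```text
time: 17.93
eef_pos: [0.4331, -0.1796, 0.1288]
eef_rot: [-3.141, -0.002, 2.206]
force: [0.1, -1.6, -0.3]
gripper_width: 0.651
grip_force: 0.0
```

Request:
step_arm --deltas '[{"ax": 0,"ay": 0,"az": -34,"x": 0,"y": 0,"z": 0,"hand": -0.3},{"ax": 0,"ay": 0,"az": -34,"x": 0,"y": 0,"z": 0,"hand": -0.3},{"ax": 0,"ay": 0,"az": -34,"x": 0,"y": 0,"z": 0,"hand": -0.3},{"ax": 0,"ay": 0,"az": -34,"x": 0,"y": 0,"z": 0,"hand": -0.3},{"ax": 0,"ay": 0,"az": -34,"x": 0,"y": 0,"z": 0,"hand": -0.3},{"ax": 0,"ay": 0,"az": -34,"x": 0,"y": 0,"z": 0,"hand": -0.3},{"ax": 0,"ay": 0,"az": -34,"x": 0,"y": 0,"z": 0,"hand": -0.3}]'

```text
time: 18.52
eef_pos: [0.4331, -0.1811, 0.1293]
eef_rot: [3.141, -0.001, 2.786]
force: [0.1, 0.1, 0.9]
gripper_width: 0.652
grip_force: 0.0
```

```bash
python3 to.py 433.5 -181 9 160
```

```text
t 18.52 p [ 433.1 -181.1  129.3] rot [ 1.7995e+02 -7.0000e-02  1.5964e+02] F [0.1 0.1 0.9] M [ 0.05 -0.    0.04] w 55.4 gf 0.0 q7 1.04
holder xy 40.8 -447.7
target [ 433.5 -181.     9.   160. ] shift [-5.000e-01  1.000e-01  1.203e+02] turn [ 0.1 -0.1 -0.4]
```

Grip harder this time (80 N), since the jaw is heavier.

Request:
step_arm --deltas '[{"ax": 0,"ay": 0,"az": 0,"x": 0,"y": 0,"z": 40,"hand": -0.3},{"ax": 0,"ay": 0,"az": 0,"x": 0,"y": 0,"z": 80,"hand": -0.3},{"ax": 0,"ay": 0,"az": 0,"x": 0,"y": 0,"z": 105,"hand": -0.3},{"ax": 0,"ay": 0,"az": 0,"x": 0,"y": 0,"z": 120,"hand": -0.3},{"ax": 0,"ay": 0,"az": 0,"x": 0,"y": 0,"z": 120,"hand": -0.3},{"ax": 0,"ay": 0,"az": 0,"x": 0,"y": 0,"z": 120,"hand": 0},{"ax": 0,"ay": 0,"az": 0,"x": 0,"y": 0,"z": 120,"hand": 1},{"ax": 0,"ay": 0,"az": 0,"x": 0,"y": 0,"z": 120,"hand": 1}]' --grip_force 80

```text
time: 19.18
eef_pos: [0.434, -0.1812, 0.0112]
eef_rot: [-3.141, 0.001, 2.791]
force: [0.2, -0.0, -2.8]
gripper_width: 0.382
grip_force: 79.6
```

Request:
step_arm --deltas '[{"ax": 0,"ay": 0,"az": 0,"x": 0,"y": 0,"z": 0,"hand": 1},{"ax": 0,"ay": 0,"az": 0,"x": 0,"y": 0,"z": 0,"hand": 1},{"ax": 0,"ay": 0,"az": 0,"x": 0,"y": 0,"z": 0,"hand": 1}]'

```text
time: 19.43
eef_pos: [0.434, -0.1813, 0.0111]
eef_rot: [-3.141, 0.001, 2.791]
force: [-3.1, 1.7, 11.2]
gripper_width: 0.384
grip_force: 81.1
```

```bash
python3 to.py
```

```text
t 19.43 p [ 434.  -181.3   11.1] rot [-1.7997e+02  8.0000e-02  1.5992e+02] F [-3.1  1.7 11.2] M [ 0.31  0.61 -0.07] w 32.6 gf 81.1 q7 0.84
holder xy 41.6 -447.7
```

Request:
step_arm --deltas '[{"ax": 0,"ay": 0,"az": 0,"x": 0,"y": 0,"z": -20,"hand": 1},{"ax": 0,"ay": 0,"az": 0,"x": 0,"y": 0,"z": -60,"hand": 1},{"ax": 0,"ay": 0,"az": 0,"x": 0,"y": 0,"z": -100,"hand": 1},{"ax": 0,"ay": 0,"az": 0,"x": 0,"y": 0,"z": -115,"hand": 1},{"ax": 0,"ay": 0,"az": 0,"x": 0,"y": 0,"z": -115,"hand": 1}]'

```text
time: 19.85
eef_pos: [0.4349, -0.1818, 0.1285]
eef_rot: [-3.14, 0.005, 2.791]
force: [0.9, -0.3, -4.3]
gripper_width: 0.388
grip_force: 81.2
```

```bash
python3 to.py h -100 -300 125 180
```

```text
t 19.85 p [ 434.9 -181.8  128.5] rot [-179.89    0.29  159.91] F [ 0.9 -0.3 -4.3] M [-0.09 -0.04 -0.01] w 33.0 gf 81.2 q7 1.04
holder xy 42.6 -448.2
target [310.  -18.5 125.  173.5] shift [173.5 110.5   2.4] turn [ -0.1   0.3 -13.6]
```

```bash
python3 to.py h -60 -170 130 180 h -90 0 50 180
```

```text
t 19.85 p [ 434.9 -181.8  128.5] rot [-179.89    0.29  159.91] F [ 0.9 -0.3 -4.3] M [-0.09 -0.04 -0.01] w 33.0 gf 81.2 q7 1.04
holder xy 42.6 -448.2
target [364.4 106.2 130.  173.5] shift [165.1 246.3  -2.8] turn [ -0.1   0.3 -13.6]
target [353.9 278.5  50.  173.5] shift [234.6 404.6  76.5] turn [ -0.1   0.3 -13.6]
```

Request:
step_arm --deltas '[{"ax": 0,"ay": 0,"az": -13.6,"x": 165,"y": 246,"z": -5,"hand": 1},{"ax": 0,"ay": 0,"az": -13.6,"x": 165,"y": 246,"z": -5,"hand": 1},{"ax": 0,"ay": 0,"az": -13.6,"x": 165,"y": 246,"z": -5,"hand": 1},{"ax": 0,"ay": 0,"az": -13.6,"x": 165,"y": 246,"z": -5,"hand": 1},{"ax": 0,"ay": 0,"az": -13.6,"x": 165,"y": 246,"z": -5,"hand": 1},{"ax": 0,"ay": 0,"az": -13.6,"x": 165,"y": 246,"z": -5,"hand": 1},{"ax": 0,"ay": 0,"az": -13.6,"x": 165,"y": 246,"z": -5,"hand": 1},{"ax": 0,"ay": 0,"az": -13.6,"x": 165,"y": 246,"z": -5,"hand": 1}]'

```text
time: 20.52
eef_pos: [0.3605, 0.1125, 0.1302]
eef_rot: [3.141, 0.001, 3.037]
force: [-0.6, 1.2, -3.5]
gripper_width: 0.383
grip_force: 81.5
```

```bash
python3 to.py h -90 0 50 180
```

```text
t 20.52 p [360.5 112.5 130.2] rot [1.7995e+02 7.0000e-02 1.7403e+02] F [-0.6  1.2 -3.5] M [0.07 0.04 0.02] w 32.5 gf 81.5 q7 0.68
holder xy -64.6 -164.1
target [353.9 278.5  50.  173.5] shift [ 24.  164.3  80.3] turn [0.1 0.1 0.5]
```

Request:
step_arm --deltas '[{"ax": 0,"ay": 0,"az": 0.5,"x": 24,"y": 164,"z": 20,"hand": 1},{"ax": 0,"ay": 0,"az": 0.5,"x": 24,"y": 164,"z": 40,"hand": 1},{"ax": 0,"ay": 0,"az": 0.5,"x": 24,"y": 164,"z": 60,"hand": 1},{"ax": 0,"ay": 0,"az": 0.5,"x": 24,"y": 164,"z": 80,"hand": 1},{"ax": 0,"ay": 0,"az": 0.5,"x": 24,"y": 164,"z": 80,"hand": 1},{"ax": 0,"ay": 0,"az": 0.5,"x": 24,"y": 164,"z": 80,"hand": 1},{"ax": 0,"ay": 0,"az": 0.5,"x": 24,"y": 164,"z": 80,"hand": 1},{"ax": 0,"ay": 0,"az": 0.5,"x": 24,"y": 164,"z": 80,"hand": 1}]'

```text
time: 21.18
eef_pos: [0.3552, 0.2739, 0.0484]
eef_rot: [-3.141, -0.003, 3.025]
force: [0.0, -0.2, -3.9]
gripper_width: 0.384
grip_force: 81.4
```

```bash
python3 to.py h -90 0 24.5 180
cat > held.py <<'E'
# heel (tall) part of the held jaw in holder frame, from top camera
from m import *; from to import O,Y
import sys
f=grab_frame("top");P=cloud(f); 
c,s=np.cos(np.radians(Y)),np.sin(np.radians(Y)); d=P[...,:2]*1000-O-[2.4,0.4]
Q=np.stack([c*d[...,0]+s*d[...,1],-s*d[...,0]+c*d[...,1],P[...,2]*1000],-1)
lo,hi,x0,x1,y0,y1=map(float,sys.argv[1:]); q=Q[reg(Q,lo,hi,x0,x1,y0,y1)]
r=cv2.minAreaRect(q[:,:2].astype(np.float32)); print(len(q),np.round(r[0],1),np.round(r[1],1),round(r[2],1),"z",np.median(q[:,2]).round(1),"xmax",np.percentile(q[:,0],97).round(1))
E
python3 held.py 40 75 -70 0 -60 60
```

```text
t 21.18 p [355.2 273.9  48.4] rot [-1.7997e+02 -1.6000e-01  1.7332e+02] F [ 0.  -0.2 -3.9] M [-0.1   0.07 -0.02] w 32.7 gf 81.4 q7 0.1
holder xy -88.2 -4.4
target [353.9 278.5  24.5 173.5] shift [ 1.7  4.4 23.9] turn [-0.  -0.2 -0.2]
25 [-20.9 -10. ] [23.8  8.2] 80.6 z 49.5 xmax -16.9
```

Request:
step_arm --deltas '[{"ax": 0,"ay": 0,"az": 0,"x": 2,"y": 4.4,"z": 0,"hand": 1},{"ax": 0,"ay": 0,"az": 0,"x": 2,"y": 4.4,"z": 12,"hand": 1},{"ax": 0,"ay": 0,"az": 0,"x": 2,"y": 4.4,"z": 22,"hand": 1},{"ax": 0,"ay": 0,"az": 0,"x": 2,"y": 4.4,"z": 24,"hand": 1},{"ax": 0,"ay": 0,"az": 0,"x": 2,"y": 4.4,"z": 24,"hand": 1},{"ax": 0,"ay": 0,"az": 0,"x": 2,"y": 4.4,"z": 24,"hand": 1}]'

```text
time: 21.73
eef_pos: [0.3558, 0.2766, 0.0262]
eef_rot: [-3.142, -0.0, 3.02]
force: [-0.4, 0.1, -3.5]
gripper_width: 0.39
grip_force: 81.7
```

```bash
python3 to.py h -90 0 23.5 180
python3 - <<'E'
from h import *
f=grab_frame("top"); a=f["image"][190:270,175:295,::-1]
g=grab_frame("scene"); b=g["image"][170:290,210:330,::-1]
cv2.imwrite("pics/j1.png",np.hstack([cv2.resize(a,(420,280),interpolation=cv2.INTER_CUBIC),cv2.resize(b,(280,280),interpolation=cv2.INTER_CUBIC)]))
E
```

```text
t 21.73 p [355.8 276.6  26.2] rot [-180.     -0.    173.06] F [-0.4  0.1 -3.5] M [0.03 0.08 0.06] w 33.1 gf 81.7 q7 0.05
holder xy -87.9 -1.6
target [353.9 278.5  23.5 173.5] shift [2.1 1.6 2.7] turn [-0.  -0.  -0.4]
```

View pics/j1.png

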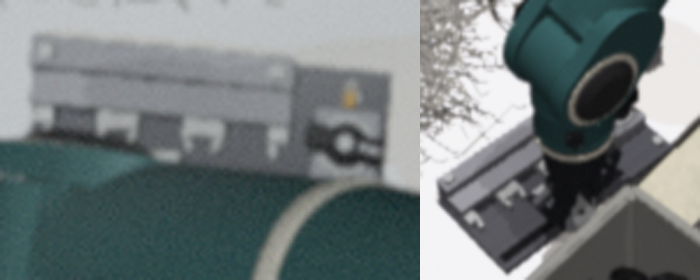

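The picture shows the jaw's toe just in front of the middle pocket, with the arm hiding most of it. I'll lower it onto the plate and then slide.

Request:
step_arm --deltas '[{"ax": 0,"ay": 0,"az": -0.4,"x": 2,"y": 1.6,"z": 1.5,"hand": 1},{"ax": 0,"ay": 0,"az": -0.4,"x": 2,"y": 1.6,"z": 2.5,"hand": 1},{"ax": 0,"ay": 0,"az": -0.4,"x": 2,"y": 1.6,"z": 2.5,"hand": 1},{"ax": 0,"ay": 0,"az": -0.4,"x": 2,"y": 1.6,"z": 2.5,"hand": 1}]'

```text
time: 22.17
eef_pos: [0.3537, 0.2789, 0.0235]
eef_rot: [3.142, -0.0, 3.028]
force: [-0.3, -0.2, -4.2]
gripper_width: 0.383
grip_force: 81.7
```

```bash
python3 to.py h -90 0 23.5 180
```

```text
t 22.17 p [353.7 278.9  23.5] rot [180.    -0.   173.51] F [-0.3 -0.2 -4.2] M [-0.01  0.05  0.01] w 32.6 gf 81.7 q7 0.04
holder xy -90.2 0.3
target [353.9 278.5  23.5 173.5] shift [-0.2 -0.3 -0. ] turn [ 0. -0.  0.]
```

Request:
step_arm --deltas '[{"ax": 0,"ay": 0,"az": 0,"x": -8,"y": -0.3,"z": 0.2,"hand": 1},{"ax": 0,"ay": 0,"az": 0,"x": -16,"y": -0.3,"z": 0.2,"hand": 1},{"ax": 0,"ay": 0,"az": 0,"x": -23,"y": -0.3,"z": 0.2,"hand": 1},{"ax": 0,"ay": 0,"az": 0,"x": -30,"y": -0.3,"z": 0.2,"hand": 1},{"ax": 0,"ay": 0,"az": 0,"x": -30,"y": -0.3,"z": 0.2,"hand": 1}]'

```text
time: 22.58
eef_pos: [0.3853, 0.2748, 0.0232]
eef_rot: [3.141, 0.0, 3.026]
force: [-1.2, -0.3, -4.6]
gripper_width: 0.385
grip_force: 81.7
```

```bash
python3 to.py h -33 0 23.5 180
```

```text
t 22.58 p [385.3 274.8  23.2] rot [1.7998e+02 2.0000e-02 1.7339e+02] F [-1.2 -0.3 -4.6] M [ 0.    0.05 -0.01] w 32.8 gf 81.7 q7 0.11
holder xy -58.3 -0.1
target [410.5 272.   23.5 173.5] shift [-25.3   0.2  -0.3] turn [ 0.   0.  -0.1]
```

Request:
step_arm --deltas '[{"ax": 0,"ay": 0,"az": 0,"x": -7,"y": 0,"z": 0,"hand": 1},{"ax": 0,"ay": 0,"az": 0,"x": -14,"y": 0,"z": 0,"hand": 1},{"ax": 0,"ay": 0,"az": 0,"x": -20,"y": 0,"z": 0,"hand": 1},{"ax": 0,"ay": 0,"az": 0,"x": -20,"y": 0,"z": 0,"hand": 1}]'

```text
time: 22.92
eef_pos: [0.4048, 0.2726, 0.0232]
eef_rot: [3.141, 0.0, 3.027]
force: [-0.0, -0.1, -4.3]
gripper_width: 0.382
grip_force: 81.8
```

Request:
step_arm --deltas '[{"ax": 0,"ay": 0,"az": 0,"x": -2,"y": 0,"z": 0.3,"hand": 1},{"ax": 0,"ay": 0,"az": 0,"x": -3,"y": 0,"z": 0.3,"hand": 1},{"ax": 0,"ay": 0,"az": 0,"x": -4,"y": 0,"z": 0.3,"hand": 1}]'

```text
time: 23.17
eef_pos: [0.4071, 0.2727, 0.0231]
eef_rot: [3.141, -0.0, 3.029]
force: [-4.3, 0.7, 3.9]
gripper_width: 0.385
grip_force: 82.6
```

```bash
python3 to.py h -33 0 23.5 180
```

```text
t 23.17 p [407.1 272.7  23.1] rot [ 1.7999e+02 -1.0000e-02  1.7354e+02] F [-4.3  0.7  3.9] M [-0.04  0.63 -0.03] w 32.8 gf 82.6 q7 0.15
holder xy -36.5 0.3
target [410.5 272.   23.5 173.5] shift [-3.5 -0.3 -0.4] turn [ 0. -0.  0.]
```

Request:
step_arm --deltas '[{"ax": 0,"ay": 0,"az": 0,"x": -1,"y": 0,"z": -0.2,"hand": 1},{"ax": 0,"ay": 0,"az": 0,"x": -2,"y": 0,"z": -0.2,"hand": 1},{"ax": 0,"ay": 0,"az": 0,"x": -2,"y": 0,"z": -0.2,"hand": 1}]'

```text
time: 23.42
eef_pos: [0.4097, 0.2721, 0.0231]
eef_rot: [3.142, 0.0, 3.028]
force: [1.0, -0.2, -2.7]
gripper_width: 0.385
grip_force: 82.0
```

Request:
step_arm --deltas '[{"ax": 0,"ay": 0,"az": 0,"x": -1,"y": 0,"z": 0,"hand": 1},{"ax": 0,"ay": 0,"az": 0,"x": -2,"y": 0,"z": 0,"hand": 1},{"ax": 0,"ay": 0,"az": 0,"x": -2,"y": 0,"z": 0,"hand": 1}]'

```text
time: 23.67
eef_pos: [0.4116, 0.2719, 0.0231]
eef_rot: [3.142, 0.0, 3.028]
force: [1.3, -0.9, -2.9]
gripper_width: 0.389
grip_force: 82.0
```

```bash
python3 to.py h -33 0 23.5 180
```

```text
t 23.67 p [411.6 271.9  23.1] rot [180.     0.   173.49] F [ 1.3 -0.9 -2.9] M [-0.05 -0.13  0.03] w 33.1 gf 82.0 q7 0.16
holder xy -31.9 -0.0
target [410.5 272.   23.5 173.5] shift [ 1.1  0.  -0.4] turn [ 0.  0. -0.]
```

Request:
step_arm --deltas '[{"ax": 0,"ay": 0,"az": 0,"x": -1,"y": 0,"z": 0,"hand": 1},{"ax": 0,"ay": 0,"az": 0,"x": -2,"y": 0,"z": 0,"hand": 1},{"ax": 0,"ay": 0,"az": 0,"x": -2,"y": 0,"z": 0,"hand": 1}]'

```text
time: 23.92
eef_pos: [0.4122, 0.2718, 0.0231]
eef_rot: [-3.141, -0.002, 3.029]
force: [-9.8, -1.4, 5.7]
gripper_width: 0.383
grip_force: 83.2
```

Request:
step_arm --deltas '[{"ax": 0,"ay": 0,"az": 0,"x": -1,"y": 0,"z": 0,"hand": 1},{"ax": 0,"ay": 0,"az": 0,"x": -1.5,"y": 0,"z": 0,"hand": 1},{"ax": 0,"ay": 0,"az": 0,"x": -1.5,"y": 0,"z": 0,"hand": 1}]'

```text
time: 24.17
eef_pos: [0.4122, 0.2718, 0.0231]
eef_rot: [-3.14, -0.003, 3.03]
force: [-21.4, -2.0, 13.6]
gripper_width: 0.387
grip_force: 84.4
```

```bash
python3 to.py h -33 0 23.5 180
```

```text
t 24.17 p [412.2 271.8  23.1] rot [-179.93   -0.2   173.6 ] F [-21.4  -2.   13.6] M [-0.35  3.97 -0.29] w 32.9 gf 84.4 q7 0.16
holder xy -31.3 -0.0
target [410.5 272.   23.5 173.5] shift [ 1.7  0.  -0.4] turn [-0.1 -0.2  0.1]
```

Contact came at holder x ≈ −31.3, as expected when home, with the force rising to 21 N. I'll release it and go for jaw A.

Request:
step_arm --deltas '[{"ax": 0,"ay": 0,"az": 0,"x": 1.5,"y": 0,"z": 0,"hand": 1},{"ax": 0,"ay": 0,"az": 0,"x": 1.5,"y": 0,"z": 0,"hand": -0.3},{"ax": 0,"ay": 0,"az": 0,"x": 1.5,"y": 0,"z": 0,"hand": -0.3},{"ax": 0,"ay": 0,"az": 0,"x": 1.5,"y": 0,"z": 0,"hand": -0.3},{"ax": 0,"ay": 0,"az": 0,"x": 1.5,"y": 0,"z": -20,"hand": -0.3},{"ax": 0,"ay": 0,"az": 0,"x": 1.5,"y": 0,"z": -60,"hand": -0.3},{"ax": 0,"ay": 0,"az": 0,"x": 1.5,"y": 0,"z": -100,"hand": -0.3},{"ax": 0,"ay": 0,"az": 0,"x": 1.5,"y": 0,"z": -110,"hand": -0.3}]'

```text
time: 24.83
eef_pos: [0.4147, 0.2733, 0.1379]
eef_rot: [3.139, 0.004, 3.029]
force: [0.7, 0.6, 0.3]
gripper_width: 0.645
grip_force: 0.0
```

```bash
python3 jaws.py; python3 to.py 481.5 -6.7 130 172.5
```

```text
top A [484.2  -6.5] [34.3 45.7] 81.4 [508.4  -9.6] [34.4 95. ] 83.2
top B attempt to get argmax of an empty sequence
scene A [478.   -7.6] [35.6 47. ] 81.3 [502.9 -10.2] [38.  99.1] 81.4
scene B attempt to get argmax of an empty sequence
t 24.93 p [414.8 272.1 135.4] rot [179.9    0.21 173.45] F [ 0.5 -0.1 -0.5] M [-0.03 -0.01 -0.03] w 55.4 gf 0.0 q7 0.32
holder xy -28.8 0.6
target [481.5  -6.7 130.  172.5] shift [ -98.1 -269.4    5.3] turn [0.1 0.2 0.9]
```

Request:
step_arm --deltas '[{"ax": 0,"ay": 0,"az": 0.9,"x": -98,"y": -269,"z": 5,"hand": -0.3},{"ax": 0,"ay": 0,"az": 0.9,"x": -98,"y": -269,"z": 5,"hand": -0.3},{"ax": 0,"ay": 0,"az": 0.9,"x": -98,"y": -269,"z": 5,"hand": -0.3},{"ax": 0,"ay": 0,"az": 0.9,"x": -98,"y": -269,"z": 5,"hand": -0.3},{"ax": 0,"ay": 0,"az": 0.9,"x": -98,"y": -269,"z": 5,"hand": -0.3},{"ax": 0,"ay": 0,"az": 0.9,"x": -98,"y": -269,"z": 5,"hand": -0.3},{"ax": 0,"ay": 0,"az": 0.9,"x": -98,"y": -269,"z": 5,"hand": -0.3},{"ax": 0,"ay": 0,"az": 0.9,"x": -98,"y": -269,"z": 5,"hand": -0.3}]'

```text
time: 25.6
eef_pos: [0.4811, -0.014, 0.1267]
eef_rot: [-3.14, -0.002, 3.004]
force: [0.1, -0.8, 0.0]
gripper_width: 0.65
grip_force: 0.0
```

Request:
step_arm --deltas '[{"ax": 0,"ay": 0,"az": 0,"x": 0,"y": 0,"z": 0,"hand": -0.3},{"ax": 0,"ay": 0,"az": 0,"x": 0,"y": 0,"z": 0,"hand": -0.3}]'

```text
time: 25.77
eef_pos: [0.48, -0.0064, 0.1276]
eef_rot: [3.141, -0.001, 3.012]
force: [-0.6, 0.5, -0.7]
gripper_width: 0.651
grip_force: 0.0
```

```bash
python3 to.py 481.5 -7 9 172.6
python3 - <<'E'
from h import *
f=grab_frame("top"); cv2.imwrite("pics/j2.png",cv2.resize(f["image"][185:265,170:340,::-1],None,fx=4.5,fy=4.5,interpolation=cv2.INTER_CUBIC))
E
python3 held.py 48 58 -70 -3 -30 30; python3 jaws.py
```

```text
t 25.77 p [480.   -6.4 127.6] rot [ 1.7997e+02 -5.0000e-02  1.7260e+02] F [-0.6  0.5 -0.7] M [-0.01  0.01  0.03] w 55.3 gf 0.0 q7 0.9
holder xy 67.6 -268.7
target [481.5  -7.    9.  172.6] shift [ -1.7  -0.5 118.6] turn [ 0. -0. -0.]
197 [-31.7  -0.1] [44.9 33.6] 3.6 z 52.4 xmax -11.0
top A [467.1   6.2] [24. 12.] 42.9 [466.4   3.5] [32.7 14.5] 47.2
top B attempt to get argmax of an empty sequence
scene A [479.   -7.3] [35.2 48. ] 79.6 [503.1 -10.1] [38.4 99.5] 81.6
scene B attempt to get argmax of an empty sequence
```

View pics/j2.png

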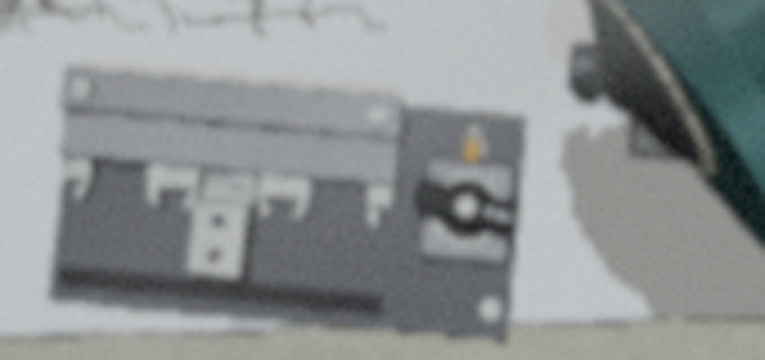

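The picture shows the jaw seated in the middle pocket, with its heel at (217,240); the measured heel centre is −31.7 against −32 when home. Now I'll grip jaw A.

Request:
step_arm --deltas '[{"ax": 0,"ay": 0,"az": 0,"x": -1.5,"y": -0.5,"z": 40,"hand": -0.3},{"ax": 0,"ay": 0,"az": 0,"x": -1.5,"y": -0.5,"z": 80,"hand": -0.3},{"ax": 0,"ay": 0,"az": 0,"x": -1.5,"y": -0.5,"z": 105,"hand": -0.3},{"ax": 0,"ay": 0,"az": 0,"x": -1.5,"y": -0.5,"z": 118,"hand": -0.3},{"ax": 0,"ay": 0,"az": 0,"x": -1.5,"y": -0.5,"z": 118,"hand": -0.3},{"ax": 0,"ay": 0,"az": 0,"x": -1.5,"y": -0.5,"z": 118,"hand": 0},{"ax": 0,"ay": 0,"az": 0,"x": -1.5,"y": -0.5,"z": 118,"hand": 1},{"ax": 0,"ay": 0,"az": 0,"x": -1.5,"y": -0.5,"z": 118,"hand": 1}]'

```text
time: 26.63
eef_pos: [0.4823, -0.0071, 0.0114]
eef_rot: [-3.142, 0.002, 3.013]
force: [-1.3, 2.1, 1.4]
gripper_width: 0.381
grip_force: 79.9
```

Request:
step_arm --deltas '[{"ax": 0,"ay": 0,"az": 0,"x": 0,"y": 0,"z": 0,"hand": 1},{"ax": 0,"ay": 0,"az": 0,"x": 0,"y": 0,"z": 0,"hand": 1},{"ax": 0,"ay": 0,"az": 0,"x": 0,"y": 0,"z": 0,"hand": 1}]'

```text
time: 26.88
eef_pos: [0.4823, -0.0071, 0.0114]
eef_rot: [3.142, 0.002, 3.013]
force: [-3.2, 2.0, 10.1]
gripper_width: 0.385
grip_force: 80.9
```

```bash
python3 to.py
```

```text
t 26.88 p [482.3  -7.1  11.4] rot [1.8000e+02 1.0000e-01 1.7261e+02] F [-3.2  2.  10.1] M [0.41 0.7  0.05] w 32.8 gf 80.9 q7 0.72
holder xy 70.0 -269.3
```

Request:
step_arm --deltas '[{"ax": 0,"ay": 0,"az": 0,"x": 0,"y": 0,"z": -20,"hand": 1},{"ax": 0,"ay": 0,"az": 0,"x": 0,"y": 0,"z": -60,"hand": 1},{"ax": 0,"ay": 0,"az": 0,"x": 0,"y": 0,"z": -100,"hand": 1},{"ax": 0,"ay": 0,"az": 0,"x": 0,"y": 0,"z": -125,"hand": 1},{"ax": 0,"ay": 0,"az": 0,"x": 0,"y": 0,"z": -125,"hand": 1}]'

```text
time: 27.3
eef_pos: [0.4838, -0.0073, 0.14]
eef_rot: [-3.141, 0.007, 3.012]
force: [2.2, 0.0, -2.7]
gripper_width: 0.384
grip_force: 81.1
```

```bash
python3 to.py h -90 0 130 180 h -90 70 50 180
```

```text
t 27.3 p [483.8  -7.3 140. ] rot [-179.95    0.38  172.59] F [ 2.2  0.  -2.7] M [ 0.03 -0.06 -0.03] w 32.7 gf 81.1 q7 0.91
holder xy 71.5 -269.2
target [353.9 278.5 130.  173.5] shift [165.8 266.6   8.6] turn [-0.1  0.4 -0.9]
target [361.8 348.   50.  173.5] shift [167.4 336.7  88.6] turn [-0.1  0.4 -0.9]
```

Request:
step_arm --deltas '[{"ax": 0,"ay": 0,"az": -0.9,"x": 166,"y": 267,"z": 8,"hand": 1},{"ax": 0,"ay": 0,"az": -0.9,"x": 166,"y": 267,"z": 8,"hand": 1},{"ax": 0,"ay": 0,"az": -0.9,"x": 166,"y": 267,"z": 8,"hand": 1},{"ax": 0,"ay": 0,"az": -0.9,"x": 166,"y": 267,"z": 8,"hand": 1},{"ax": 0,"ay": 0,"az": -0.9,"x": 166,"y": 267,"z": 8,"hand": 1},{"ax": 0,"ay": 0,"az": -0.9,"x": 166,"y": 267,"z": 8,"hand": 1},{"ax": 0,"ay": 0,"az": -0.9,"x": 166,"y": 267,"z": 8,"hand": 1},{"ax": 0,"ay": 0,"az": -0.9,"x": 166,"y": 267,"z": 8,"hand": 1}]'

```text
time: 27.97
eef_pos: [0.3491, 0.2821, 0.1273]
eef_rot: [3.14, 0.0, 3.031]
force: [-0.4, -0.0, -4.0]
gripper_width: 0.386
grip_force: 81.2
```

```bash
python3 to.py h -90 70 50 180
```

```text
t 27.97 p [349.1 282.1 127.3] rot [1.7993e+02 2.0000e-02 1.7369e+02] F [-0.4 -0.  -4. ] M [ 0.08  0.03 -0.03] w 32.8 gf 81.2 q7 0.23
holder xy -95.2 3.1
target [361.8 348.   50.  173.5] shift [-5.4 66.8 77.4] turn [0.1 0.  0.2]
```

Request:
step_arm --deltas '[{"ax": 0,"ay": 0,"az": 0,"x": -5,"y": 68,"z": 20,"hand": 1},{"ax": 0,"ay": 0,"az": 0,"x": -5,"y": 68,"z": 40,"hand": 1},{"ax": 0,"ay": 0,"az": 0,"x": -5,"y": 68,"z": 77,"hand": 1},{"ax": 0,"ay": 0,"az": 0,"x": -5,"y": 68,"z": 88,"hand": 1},{"ax": 0,"ay": 0,"az": 0,"x": -5,"y": 68,"z": 88,"hand": 1},{"ax": 0,"ay": 0,"az": 0,"x": -5,"y": 68,"z": 88,"hand": 1}]'

```text
time: 28.47
eef_pos: [0.3639, 0.3454, 0.0397]
eef_rot: [-3.141, -0.001, 3.028]
force: [1.0, 0.3, -4.2]
gripper_width: 0.38
grip_force: 81.4
```

Request:
step_arm --deltas '[{"ax": 0,"ay": 0,"az": 0,"x": 0,"y": 0,"z": 0,"hand": 1},{"ax": 0,"ay": 0,"az": 0,"x": 0,"y": 0,"z": 0,"hand": 1}]'

```text
time: 28.63
eef_pos: [0.3652, 0.3457, 0.0408]
eef_rot: [3.14, 0.002, 3.027]
force: [0.5, -0.6, -3.8]
gripper_width: 0.383
grip_force: 81.4
```

```bash
python3 to.py h -90 70 24 180
```

```text
t 28.63 p [365.2 345.7  40.8] rot [1.7992e+02 1.1000e-01 1.7343e+02] F [ 0.5 -0.6 -3.8] M [ 0.01  0.07 -0.02] w 32.6 gf 81.4 q7 0.01
holder xy -86.4 68.1
target [361.8 348.   24.  173.5] shift [ 3.6  1.9 16.8] turn [ 0.1  0.1 -0.1]
```

Request:
step_arm --deltas '[{"ax": 0,"ay": 0,"az": 0,"x": 3.6,"y": 1.9,"z": 10,"hand": 1},{"ax": 0,"ay": 0,"az": 0,"x": 3.6,"y": 1.9,"z": 17,"hand": 1},{"ax": 0,"ay": 0,"az": 0,"x": 3.6,"y": 1.9,"z": 17,"hand": 1},{"ax": 0,"ay": 0,"az": 0,"x": 3.6,"y": 1.9,"z": 17,"hand": 1}]'

```text
time: 28.97
eef_pos: [0.3607, 0.3484, 0.022]
eef_rot: [3.141, 0.0, 3.028]
force: [-0.5, 1.2, -0.9]
gripper_width: 0.384
grip_force: 85.3
```

```bash
python3 to.py h -60 70 23.8 180
```

```text
t 28.97 p [360.7 348.4  22. ] rot [1.7997e+02 1.0000e-02 1.7352e+02] F [-0.5  1.2 -0.9] M [0.31 0.14 0.  ] w 32.7 gf 85.3 q7 -0.02
holder xy -91.2 70.2
target [391.6 344.6  23.8 173.5] shift [-31.2  -0.2  -1.8] turn [0. 0. 0.]
```

Request:
step_arm --deltas '[{"ax": 0,"ay": 0,"az": 0,"x": 0,"y": -0.2,"z": -0.8,"hand": 1},{"ax": 0,"ay": 0,"az": 0,"x": -8,"y": -0.2,"z": -0.8,"hand": 1},{"ax": 0,"ay": 0,"az": 0,"x": -16,"y": -0.2,"z": -0.8,"hand": 1},{"ax": 0,"ay": 0,"az": 0,"x": -24,"y": -0.2,"z": -0.8,"hand": 1},{"ax": 0,"ay": 0,"az": 0,"x": -31,"y": -0.2,"z": -0.8,"hand": 1},{"ax": 0,"ay": 0,"az": 0,"x": -31,"y": -0.2,"z": -0.8,"hand": 1}]'

```text
time: 29.47
eef_pos: [0.3936, 0.344, 0.023]
eef_rot: [3.141, 0.0, 3.026]
force: [1.3, -0.2, -1.8]
gripper_width: 0.386
grip_force: 85.2
```

```bash
python3 to.py h -36 70 23.5 180
```

```text
t 29.47 p [393.6 344.   23. ] rot [1.7998e+02 3.0000e-02 1.7338e+02] F [ 1.3 -0.2 -1.8] M [-0.01 -0.16 -0.04] w 32.8 gf 85.2 q7 0.04
holder xy -58.0 69.6
target [415.5 341.9  23.5 173.5] shift [-22.    0.4  -0.5] turn [ 0.   0.  -0.1]
```

Request:
step_arm --deltas '[{"ax": 0,"ay": 0,"az": 0,"x": -8,"y": 0.3,"z": 0,"hand": 1},{"ax": 0,"ay": 0,"az": 0,"x": -15,"y": 0.3,"z": 0,"hand": 1},{"ax": 0,"ay": 0,"az": 0,"x": -22,"y": 0.3,"z": 0,"hand": 1},{"ax": 0,"ay": 0,"az": 0,"x": -22,"y": 0.3,"z": 0,"hand": 1}]'

```text
time: 29.8
eef_pos: [0.4152, 0.3419, 0.023]
eef_rot: [3.141, 0.001, 3.027]
force: [1.8, 0.2, -0.2]
gripper_width: 0.385
grip_force: 85.1
```

Request:
step_arm --deltas '[{"ax": 0,"ay": 0,"az": 0,"x": -1,"y": 0,"z": 0,"hand": 1},{"ax": 0,"ay": 0,"az": 0,"x": -2,"y": 0,"z": 0,"hand": 1},{"ax": 0,"ay": 0,"az": 0,"x": -3,"y": 0,"z": 0,"hand": 1},{"ax": 0,"ay": 0,"az": 0,"x": -3,"y": 0,"z": 0,"hand": 1}]'

```text
time: 30.13
eef_pos: [0.4163, 0.3419, 0.023]
eef_rot: [3.142, -0.0, 3.029]
force: [0.1, 0.2, -2.0]
gripper_width: 0.384
grip_force: 85.1
```

```bash
python3 to.py h -32 70 23.5 180
```

```text
t 30.13 p [416.3 341.9  23. ] rot [ 1.8000e+02 -1.0000e-02  1.7352e+02] F [ 0.1  0.2 -2. ] M [-0.02  0.2   0.05] w 32.6 gf 85.1 q7 0.09
holder xy -35.2 70.1
target [419.4 341.5  23.5 173.5] shift [-3.2 -0.1 -0.5] turn [ 0. -0.  0.]
```

Request:
step_arm --deltas '[{"ax": 0,"ay": 0,"az": 0,"x": -1,"y": 0,"z": 0,"hand": 1},{"ax": 0,"ay": 0,"az": 0,"x": -2,"y": 0,"z": 0,"hand": 1},{"ax": 0,"ay": 0,"az": 0,"x": -2,"y": 0,"z": 0,"hand": 1}]'

```text
time: 30.38
eef_pos: [0.4186, 0.3416, 0.023]
eef_rot: [3.142, -0.0, 3.028]
force: [-0.6, -0.7, -3.0]
gripper_width: 0.385
grip_force: 85.1
```

Request:
step_arm --deltas '[{"ax": 0,"ay": 0,"az": 0,"x": -1,"y": 0,"z": 0,"hand": 1},{"ax": 0,"ay": 0,"az": 0,"x": -2,"y": 0,"z": 0,"hand": 1},{"ax": 0,"ay": 0,"az": 0,"x": -2,"y": 0,"z": 0,"hand": 1}]'

```text
time: 30.63
eef_pos: [0.4202, 0.3415, 0.023]
eef_rot: [-3.142, -0.001, 3.028]
force: [-3.6, 0.2, -0.7]
gripper_width: 0.389
grip_force: 85.4
```

```bash
python3 to.py h -32 70 23.5 180
```

```text
t 30.63 p [420.2 341.5  23. ] rot [-1.8000e+02 -3.0000e-02  1.7352e+02] F [-3.6  0.2 -0.7] M [-0.    0.85 -0.03] w 33.1 gf 85.4 q7 0.1
holder xy -31.3 70.1
target [419.4 341.5  23.5 173.5] shift [ 0.7 -0.1 -0.5] turn [-0. -0.  0.]
```

Contact is starting, so I'll press to about 20 N.

Request:
step_arm --deltas '[{"ax": 0,"ay": 0,"az": 0,"x": -1,"y": 0,"z": 0,"hand": 1},{"ax": 0,"ay": 0,"az": 0,"x": -2,"y": 0,"z": 0,"hand": 1},{"ax": 0,"ay": 0,"az": 0,"x": -2,"y": 0,"z": 0,"hand": 1}]'

```text
time: 30.88
eef_pos: [0.4203, 0.3415, 0.0229]
eef_rot: [-3.141, -0.003, 3.03]
force: [-15.3, -1.4, 7.9]
gripper_width: 0.385
grip_force: 86.4
```

```bash
python3 to.py h -32 70 23.5 180
```

```text
t 30.88 p [420.3 341.5  22.9] rot [-1.7996e+02 -1.6000e-01  1.7358e+02] F [-15.3  -1.4   7.9] M [-0.32  3.3  -0.1 ] w 32.7 gf 86.4 q7 0.1
holder xy -31.2 70.1
target [419.4 341.5  23.5 173.5] shift [ 0.9 -0.1 -0.6] turn [-0.  -0.2  0.1]
```

Jaw A is home too. Release, lift and return to the knob.

Request:
step_arm --deltas '[{"ax": 0,"ay": 0,"az": 0,"x": 1.5,"y": 0,"z": 0,"hand": 1},{"ax": 0,"ay": 0,"az": 0,"x": 1.5,"y": 0,"z": 0,"hand": -0.3},{"ax": 0,"ay": 0,"az": 0,"x": 1.5,"y": 0,"z": 0,"hand": -0.3},{"ax": 0,"ay": 0,"az": 0,"x": 1.5,"y": 0,"z": 0,"hand": -0.3},{"ax": 0,"ay": 0,"az": 0,"x": 1.5,"y": 0,"z": -20,"hand": -0.3},{"ax": 0,"ay": 0,"az": 0,"x": 1.5,"y": 0,"z": -60,"hand": -0.3},{"ax": 0,"ay": 0,"az": 0,"x": 1.5,"y": 0,"z": -100,"hand": -0.3},{"ax": 0,"ay": 0,"az": 0,"x": 1.5,"y": 0,"z": -110,"hand": -0.3}]'

```text
time: 31.55
eef_pos: [0.4221, 0.343, 0.138]
eef_rot: [3.138, 0.004, 3.029]
force: [-0.0, 0.1, 0.4]
gripper_width: 0.651
grip_force: 0.0
```

Request:
step_arm --deltas '[{"ax": 0,"ay": 0,"az": 50,"x": -30,"y": -210,"z": 0,"hand": -0.3},{"ax": 0,"ay": 0,"az": 50,"x": -30,"y": -210,"z": 0,"hand": -0.3},{"ax": 0,"ay": 0,"az": 50,"x": -30,"y": -210,"z": 0,"hand": -0.3},{"ax": 0,"ay": 0,"az": 50,"x": -30,"y": -210,"z": 0,"hand": -0.3},{"ax": 0,"ay": 0,"az": 50,"x": -30,"y": -210,"z": 0,"hand": -0.3},{"ax": 0,"ay": 0,"az": 50,"x": -30,"y": -210,"z": 0,"hand": -0.3},{"ax": 0,"ay": 0,"az": 50,"x": -30,"y": -210,"z": 0,"hand": -0.3},{"ax": 0,"ay": 0,"az": 50,"x": -30,"y": -210,"z": 0,"hand": -0.3}]'

```text
time: 32.22
eef_pos: [0.4275, 0.1283, 0.1334]
eef_rot: [3.141, 0.001, 2.147]
force: [0.2, 0.4, -0.3]
gripper_width: 0.655
grip_force: 0.0
```

```bash
python3 to.py h 0 -152 130 80.2
```

```text
t 32.22 p [427.5 128.3 133.4] rot [1.7996e+02 6.0000e-02 1.2301e+02] F [ 0.2  0.4 -0.3] M [ 0.   -0.01  0.04] w 55.6 gf 0.0 q7 -0.12
holder xy 0.2 -140.9
target [426.1 117.3 130.   73.7] shift [-8.4 -7.2  3.4] turn [ 0.1  0.  49.3]
```

Request:
step_arm --deltas '[{"ax": 0,"ay": 0,"az": 49.3,"x": -8.4,"y": -7.2,"z": 3,"hand": -0.3},{"ax": 0,"ay": 0,"az": 49.3,"x": -8.4,"y": -7.2,"z": 3,"hand": -0.3},{"ax": 0,"ay": 0,"az": 49.3,"x": -8.4,"y": -7.2,"z": 3,"hand": -0.3},{"ax": 0,"ay": 0,"az": 49.3,"x": -8.4,"y": -7.2,"z": 3,"hand": -0.3},{"ax": 0,"ay": 0,"az": 49.3,"x": -8.4,"y": -7.2,"z": 3,"hand": -0.3},{"ax": 0,"ay": 0,"az": 49.3,"x": -8.4,"y": -7.2,"z": 3,"hand": -0.3},{"ax": 0,"ay": 0,"az": 49.3,"x": -8.4,"y": -7.2,"z": 3,"hand": -0.3},{"ax": 0,"ay": 0,"az": 49.3,"x": -8.4,"y": -7.2,"z": 3,"hand": -0.3}]'

```text
time: 32.88
eef_pos: [0.4257, 0.1191, 0.1301]
eef_rot: [3.141, -0.0, 1.295]
force: [1.2, -0.4, 1.0]
gripper_width: 0.651
grip_force: 0.0
```

```bash
python3 to.py h 0 -152 54 80.2; python3 held.py 48 58 -70 -3 -30 30;python3 held.py 48 58 -70 -3 45 95
python3 - <<'E'
from h import *
f=grab_frame("top"); a=f["image"][185:265,170:310,::-1]
g=grab_frame("scene"); b=g["image"][170:290,200:340,::-1]
cv2.imwrite("pics/k5.png",np.hstack([cv2.resize(a,(440,252),interpolation=cv2.INTER_CUBIC),cv2.resize(b,(294,252),interpolation=cv2.INTER_CUBIC)]))
E
```

```text
t 32.88 p [425.7 119.1 130.1] rot [179.98  -0.    74.2 ] F [ 1.2 -0.4  1. ] M [-0.   -0.01  0.02] w 55.3 gf 0.0 q7 -0.86
holder xy -0.6 -150.3
target [426.1 117.3  54.   73.7] shift [-1.6  0.9 76.1] turn [ 0.  -0.   0.5]
193 [-31.7   0.2] [44.4 33.2] 4.5 z 52.4 xmax -10.8
192 [-31.9  70.4] [45.2 33.8] 0.7 z 52.4 xmax -10.7
```

View pics/k5.png

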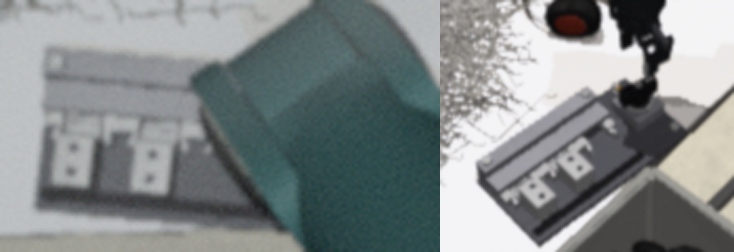

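The picture shows both jaws seated in pockets 1 and 2, at (72,163) and (150,165), with heel centres near −32. I'll grip the knob and turn it clockwise.

Request:
step_arm --deltas '[{"ax": 0,"ay": 0,"az": 0.5,"x": -1.6,"y": 0.9,"z": 35,"hand": -0.3},{"ax": 0,"ay": 0,"az": 0.5,"x": -1.6,"y": 0.9,"z": 60,"hand": -0.3},{"ax": 0,"ay": 0,"az": 0.5,"x": -1.6,"y": 0.9,"z": 75.5,"hand": -0.3},{"ax": 0,"ay": 0,"az": 0.5,"x": -1.6,"y": 0.9,"z": 75.5,"hand": -0.3},{"ax": 0,"ay": 0,"az": 0.5,"x": -1.6,"y": 0.9,"z": 75.5,"hand": 0.2},{"ax": 0,"ay": 0,"az": 0.5,"x": -1.6,"y": 0.9,"z": 75.5,"hand": 1},{"ax": 0,"ay": 0,"az": 0.5,"x": -1.6,"y": 0.9,"z": 75.5,"hand": 1},{"ax": 0,"ay": 0,"az": 0.5,"x": -1.6,"y": 0.9,"z": 75.5,"hand": 1}]' --grip_force 50

```text
time: 33.75
eef_pos: [0.4264, 0.1168, 0.0557]
eef_rot: [3.14, -0.0, 1.287]
force: [-5.4, 1.1, 10.6]
gripper_width: 0.222
grip_force: 48.4
```

```bash
python3 to.py h 0 -152 54 0
```

```text
t 33.75 p [426.4 116.8  55.7] rot [ 1.7992e+02 -2.0000e-02  7.3740e+01] F [-5.4  1.1 10.6] M [0.3  1.04 0.02] w 18.9 gf 48.4 q7 -1.0
holder xy 0.4 -152.5
target [426.1 117.3  54.   -6.5] shift [ 0.4 -0.5  1.7] turn [ 0.  -0.1 80.2]
```

Request:
step_arm --deltas '[{"ax": 0,"ay": 0,"az": 6,"x": 0,"y": 0,"z": 0,"hand": 1},{"ax": 0,"ay": 0,"az": 12,"x": 0,"y": 0,"z": 0,"hand": 1},{"ax": 0,"ay": 0,"az": 18,"x": 0,"y": 0,"z": 0,"hand": 1},{"ax": 0,"ay": 0,"az": 24,"x": 0,"y": 0,"z": 0,"hand": 1},{"ax": 0,"ay": 0,"az": 30,"x": 0,"y": 0,"z": 0,"hand": 1},{"ax": 0,"ay": 0,"az": 36,"x": 0,"y": 0,"z": 0,"hand": 1},{"ax": 0,"ay": 0,"az": 40,"x": 0,"y": 0,"z": 0,"hand": 1},{"ax": 0,"ay": 0,"az": 40,"x": 0,"y": 0,"z": 0,"hand": 1}]'

```text
time: 34.42
eef_pos: [0.4262, 0.1169, 0.0557]
eef_rot: [3.141, -0.001, 0.584]
force: [-6.3, 0.2, 11.9]
gripper_width: 0.221
grip_force: 48.6
```

Request:
step_arm --deltas '[{"ax": 0,"ay": 0,"az": 6,"x": 0,"y": 0,"z": 0,"hand": 1},{"ax": 0,"ay": 0,"az": 12,"x": 0,"y": 0,"z": 0,"hand": 1},{"ax": 0,"ay": 0,"az": 18,"x": 0,"y": 0,"z": 0,"hand": 1},{"ax": 0,"ay": 0,"az": 24,"x": 0,"y": 0,"z": 0,"hand": 1},{"ax": 0,"ay": 0,"az": 30,"x": 0,"y": 0,"z": 0,"hand": 1},{"ax": 0,"ay": 0,"az": 36,"x": 0,"y": 0,"z": 0,"hand": 1},{"ax": 0,"ay": 0,"az": 40.5,"x": 0,"y": 0,"z": 0,"hand": 1},{"ax": 0,"ay": 0,"az": 40.5,"x": 0,"y": 0,"z": 0,"hand": 1}]'

```text
time: 35.08
eef_pos: [0.4261, 0.1171, 0.0557]
eef_rot: [-3.141, -0.001, -0.122]
force: [-6.7, 1.3, 12.2]
gripper_width: 0.22
grip_force: 48.8
```

```bash
python3 to.py h 0 -152 54 0
```

```text
t 35.08 p [426.1 117.1  55.7] rot [-1.7996e+02 -6.0000e-02 -7.0200e+00] F [-6.7  1.3 12.2] M [0.03 1.27 0.31] w 18.7 gf 48.8 q7 -2.2
holder xy 0.1 -152.2
target [426.1 117.3  54.   -6.5] shift [-0.1 -0.2  1.7] turn [-0.  -0.1 -0.5]
```

Moment is building at the end stop. Release, lift clear, and look.

Request:
step_arm --deltas '[{"ax": 0,"ay": 0,"az": -0.5,"x": 0,"y": 0,"z": 0,"hand": -0.3},{"ax": 0,"ay": 0,"az": -0.5,"x": 0,"y": 0,"z": 0,"hand": -0.3},{"ax": 0,"ay": 0,"az": -0.5,"x": 0,"y": 0,"z": 0,"hand": -0.3},{"ax": 0,"ay": 0,"az": -0.5,"x": 0,"y": 0,"z": 0,"hand": -0.3},{"ax": 0,"ay": 0,"az": -0.5,"x": 0,"y": 0,"z": -35,"hand": -0.3},{"ax": 0,"ay": 0,"az": -0.5,"x": 0,"y": 0,"z": -75,"hand": -0.3},{"ax": 0,"ay": 0,"az": -0.5,"x": 0,"y": 0,"z": -110,"hand": -0.3},{"ax": 0,"ay": 0,"az": -0.5,"x": 0,"y": 0,"z": -140,"hand": -0.3}]'

```text
time: 35.75
eef_pos: [0.4261, 0.1166, 0.197]
eef_rot: [-3.141, -0.001, -0.11]
force: [0.6, -0.7, 0.5]
gripper_width: 0.65
grip_force: 0.0
```

Request:
step_arm --deltas '[{"ax": 0,"ay": 0,"az": 0,"x": 0,"y": 200,"z": 0,"hand": -0.3},{"ax": 0,"ay": 0,"az": 0,"x": 0,"y": 200,"z": 0,"hand": -0.3},{"ax": 0,"ay": 0,"az": 0,"x": 0,"y": 200,"z": 0,"hand": -0.3},{"ax": 0,"ay": 0,"az": 0,"x": 0,"y": 200,"z": 0,"hand": -0.3},{"ax": 0,"ay": 0,"az": 0,"x": 0,"y": 200,"z": 0,"hand": -0.3},{"ax": 0,"ay": 0,"az": 0,"x": 0,"y": 200,"z": 0,"hand": -0.3},{"ax": 0,"ay": 0,"az": 0,"x": 0,"y": 200,"z": 0,"hand": -0.3},{"ax": 0,"ay": 0,"az": 0,"x": 0,"y": 200,"z": 0,"hand": -0.3}]'

```text
time: 36.42
eef_pos: [0.4042, -0.0818, 0.1945]
eef_rot: [-3.141, -0.0, -0.11]
force: [0.4, 0.4, -0.0]
gripper_width: 0.652
grip_force: 0.0
```

```bash
python3 to.py; python3 held.py 48 58 -70 -3 -30 30;python3 held.py 48 58 -70 -3 45 95; echo knob; python3 held.py 65 95 -40 40 -190 -110; echo bar; python3 held.py 17 26 -75 -57 -130 130
python3 - <<'E'
from h import *
f=grab_frame("top"); a=f["image"][175:265,80:460,::-1]
g=grab_frame("scene"); b=g["image"][110:330,130:440,::-1]
cv2.imwrite("pics/end.png",np.vstack([cv2.resize(a,(700,166),interpolation=cv2.INTER_CUBIC),cv2.resize(b,None,fx=700/310,fy=1.9,interpolation=cv2.INTER_CUBIC)]))
E
```

```text
t 36.42 p [404.2 -81.8 194.5] rot [-179.98   -0.     -6.29] F [ 0.4  0.4 -0. ] M [0.05 0.01 0.03] w 55.4 gf 0.0 q7 -1.57
holder xy 0.7 -352.3
196 [-31.6   0.3] [44.6 33.9] 4.5 z 52.1 xmax -10.6
192 [-32.   70.3] [45.5 34. ] 1.0 z 51.9 xmax -10.5
knob
166 [   0.4 -151.6] [61.8 19.8] 0.3 z 77.8 xmax 29.4
bar
245 [-63.1   1. ] [201.2  10. ] 89.9 z 21.3 xmax -58.4
```

View pics/end.png

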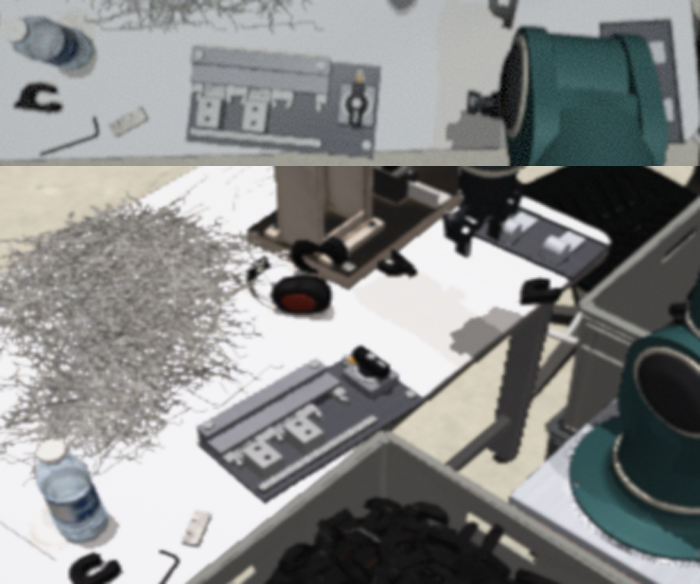

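The picture shows both jaws seated, the keeper bar standing (255,138 in the top strip; 21 mm measured), the knob at about 0°, and the blanks in the tray at (515,225) and (563,242).

```bash
python3 -c "
from workcell import finish_job; print(finish_job())"
```

```text
the job is handed in; nothing more can be done
None
```

The job is done and handed in at about 36 s: both blanks are flat in the tray, both jaws are fully home in the left and middle pockets, and the knob is back at locked with the keeper bar up behind them.

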